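# Tip the dried cutters from the drain trough into the tool tray

### The job

Take the white dust cover straight up off the blue tool tray without lifting the tray along with it, stand the cover aside on its open underside, and set the tray upright on the rubber mat, lengthwise, with its near end under the mouth of the tipping trough. Then push a red ear at the mouth end down to tip the trough until both cutters have slid out into the tray, and push the red ledge at its rear end down until the trough is level again. Do not handle the cutters, and leave the jars and the bur stand alone.

Things in the scene. Friction and masses are not known exactly. Their poses are not given: they have to be found in the camera images.
- stand: grey steel stand, fixed, 430 mm long (y) and 88 wide (x). Origin: on the bench straight below the trough's pivot; -y points to the trough's mouth, z up. A black rubber mat, 88 x 233 x 2 mm, lies beyond the mouth. When level the trough reaches from y = -95 mm (open mouth) to +146 mm (closed end), 50 mm wide inside, floor 6 and wall tops 28 mm above the pivot
- trough (a joint): aluminium tipping trough; pivot 100 mm above the bench, axis = the stand's x. 0 rad = level (stop), 0.68 rad = mouth fully down (stop). The hinge (0.13 N m friction) stays where it is left; a push of about 1 to 5 N turns it. The contents begin to slide at about 0.15 to 0.25 rad. Fully tipped, the mouth's lip is 75 mm out from the pivot, its underside 42 mm above the bench
- ear_near (a point): centre of the top face of the red ear (32 mm across x, 40 mm along y, 4 mm thick) on the -x side wall at the mouth end: 43 mm to the side of, 75 mm toward the mouth from and 28 mm above the pivot when level. Moves with the trough, down about 53 mm in all
- ear_far (a point): the same on the +x side of the trough
- rear_ledge (a point): centre of the top face of the red ledge (56 mm across x, 32 mm along y) outside the closed rear end of the trough: 164 mm behind and 28 mm above the pivot when level. Moves with the trough; about 97 mm higher when fully tipped
- mat (a point): point on top of the rubber mat over which the tray's centre belongs (2 mm above the bench, 168 mm from the pivot), the tray lying lengthwise along the stand's y. Its near end then reaches 39 mm under the level mouth (whose underside is 102 mm above the bench), so it must be brought in from the far side, low; it is 19 mm behind the lip of the tipped mouth
- tray: open blue plastic tool tray, 225 (x) x 60 (y) x 34 mm, walls 3 mm, floor 5 mm with a smooth grey liner, 0.28 kg. Origin: centre of its underside, z up. Starts under the dust cover
- cover: white dust cover, an open-bottomed cap 233 (x) x 68 (y) mm outside, walls 2.5 mm, about 1.5 mm clear of the tray, 0.09 kg. Origin: centre of the plane of its open underside. Top face 27 mm above that; on it a grip ridge 80 (x) x 20 (y) mm, from 27 to 50 mm above the origin. On the tray its axes match the tray's, its underside 10 mm above the tray's: 24 mm of lift clears it
- cutters_black: black-handled end cutters, 31 x 89 x 9 mm, 0.08 kg, lying lengthwise in the trough. Origin: centre of the underside, y lengthwise
- cutters_green: green-handled flush cutters, 42 x 99 x 11 mm, 0.085 kg, lying lengthwise in the trough before or behind the black ones. Origin: centre of the underside, y lengthwise
- jar_tall: closed jar, 54 mm across, 62 mm tall, a bystander. Origin: centre of the underside
- enamel_jar: small white-lidded jar, 42 mm across, 58 mm tall, a bystander. Origin: centre of the underside
- bur_stand: green stepped bur stand with three cutters, 46 x 30 x 58 mm, a bystander. Origin: centre of the underside

How it is judged (in metres and radians):
On the way, in this order (a step that is already met when the one before it is completed fails the run):
1. the cover is clear of the tray, which has stayed on the surface (height (world z) of tray below 0.008 m and distance between cover and tray above 0.04 m), for 0.2 s.
2. the tray stands upright on the mat under the mouth, with the cover set down (horizontal distance between tray and mat below 0.045 m and height (world z) of each of tray, cover below 0.008 m and angle between tray's own z axis and vertical below 0.06 rad and contact force between the fingers and tray below 0.1 N), for 0.2 s.
3. the trough is tipped and both cutters lie in the tray (value of joint trough above 0.3 rad and x of cutters_black in the frame of tray between -0.075 and 0.075 m and x of cutters_green in the frame of tray between -0.075 and 0.075 m and z of each of cutters_black, cutters_green in the frame of tray below 0.034 m), for 0.2 s.
At the end, for the whole second after the job is handed in: Both cutters rest inside the tray (origins within 75 mm of its centre lengthwise, below its rim); the tray stands upright on the mat within 50 mm of the marked point; the trough is level (within 0.05 rad); the cover stands on its open underside on the surface, off the tray (value of joint trough below 0.05 rad and x of cutters_black in the frame of tray between -0.075 and 0.075 m and y of cutters_black in the frame of tray between -0.027 and 0.027 m and z of cutters_black in the frame of tray between -0.005 and 0.034 m and x of cutters_green in the frame of tray between -0.075 and 0.075 m and y of cutters_green in the frame of tray between -0.027 and 0.027 m and z of cutters_green in the frame of tray between -0.005 and 0.034 m and angle between each of tray, cover's own z axis and vertical below 0.06 rad and height (world z) of tray between -0.008 and 0.008 m and horizontal distance between tray and mat below 0.05 m and height (world z) of cover between -0.008 and 0.008 m and linear speed of each of cutters_black, cutters_green, cover below 0.02 m/s); the robot touches nothing.
It fails at once if the tray is lifted along with the cover (height (world z) of tray above 0.015 m and distance between cover and tray below 0.05 m).
It fails at once if the hand touches the cutters (contact force between the fingers and cutters_black above 0.5 N or contact force between the fingers and cutters_green above 0.5 N).
It fails at once if a jar or the bur stand is disturbed (distance of any of jar_tall, enamel_jar, bur_stand from where it was at the start of the episode above 0.025 m).
It also fails if it takes over 64 s, if anything falls off the work surface, if the arm or the gripper's body presses on something with over 40 N, if the wrist force passes 120 N, or if a joint passes its speed limit or range.

### The arm

A 6-joint arm with a two-finger parallel gripper is mounted at the origin on a cart in front of the work surface, level with it; the furniture and walls round the work are solid. World frame = base frame: x ahead of the robot, y to its left, z up, the work surface at z = 0. Lengths are in mm, angles in rad, forces in N, time in s.
With the tool pointing down it reaches from about 375 to 900 mm from the base axis. Payload 3.1 kg.
Tool frame: the origin (TCP) lies at the very end of the fingers, on their centre line; the grasp point (between the pads) lies 19 mm behind it; z points along the fingers, y is the line along which they close (so a half turn about z gives the same grasp; the last joint's range is limited). The gripper opens to 85 mm and grips with 20 to 120 N. Pads are 22 mm wide; open, the fingers measure 114 mm over their backs; the gripper's body (76 mm by 85 mm) begins 54 mm behind the grasp point. The pads swing forward as they close: fully open they stand 13 mm farther back than shut.
Start: joints at [1.071, 0.527, 1.433, -0, 1.181, -0.178], TCP at [197.63, 592.907, 194.71] pointing down, gripper open.
Joint ranges: [-3.08, 3.08], [-0.75, 2.2], [0.22, 2.44], [-1.43, 4.57], [0, 2.65], [-2.85, 2.85]. Speed limits (rad/s): [2.79, 2.79, 3.14, 3.14, 3.14, 3.14].

### API

Orientations are given as [roll, pitch, yaw] about the fixed x, y, z axes, in that order (R = Rz(yaw) Ry(pitch) Rx(roll)).
In Python, from workcell import ctrl, cams gives the robot as it stands.
- The arm moves only by the tool carry_out, never from a script. Its argument "motion" is a list of rows, each a list of 4 numbers: the shift along the tool's x, y, z in cm, then the turn about the tool's z in rad. A call has 1 to 20 rows; each row shifts and turns the commanded pose from where the row before left it, along the tool's axes as they then stand; what a row does not reach is not made up. A row lasts 1/12 s, in which the tool goes at most 41.7 mm and 7.16 degrees, less where a joint would pass 70% of its speed; a pose out of reach is approached as far as the arm can. A call is refused whole if a number of a shift passes 4.17 or a number of a turn 0.125, either way. A call with a gripper value outside its range is refused whole. "hand" is the opening, from -1 (shut) to 1 (fully open), set as the call begins (left out, the last holds). The fingers move at their own pace and stop on an object; "force" is the grip in N (left out, the last holds). Time passes only in rows, so rows that do not move let the fingers close. It gives the time, the measured TCP pose, the force, the opening and the grip force at its end, in the units of the state.
- ctrl.state(): the state, without advancing time (a new reading comes with each control period).
- cams.capture(name): name is "scene" or "top" or "wrist"; returns the picture (384x512x3 uint8, red, green, blue); there is no depth.
- cams.camera_info(name): a dict with "intrinsics" (3x3 intrinsics, pixels), "k1" (the pictures are not rectified: a ray, as slopes to the right and down, at radius r is drawn at 1 + k1 r^2 times it, then the intrinsics apply), "world_from_camera" (4x4, takes a point from camera to world coordinates); the wrist camera has in their place "hand_eye" (4x4, takes a point from camera to tool coordinates, whose origin is the TCP and whose axes are the flange's). Camera axes: x right, y up, looking along -z (the intrinsics and any distortion apply to the point x, -y, -z); pixel columns grow to the right and rows downward; lengths in mm; the calibration is good to about 2 mm. A picture is of the moment at which its call begins: read the wrist's pose just before it. camera_info takes no time and is no camera call.
- ctrl.finish_job(): hands the job in; it is judged then, once.
The state is a dict: "clock": time; "q": joint angles; "joint_vel": joint speeds; "joint_torque": joint torques, N m; "position": TCP position; "tool_rot": TCP orientation; "contact_force": force on the tool from outside, world axes, zero at the start; "ft_torque": the same for the moment, N m; "opening": opening from 0.0 (shut) to 1.0 (fully open); "finger_force": force on a finger pad.
Only numpy, scipy, OpenCV 4.12 (cv2) and the standard library are available. Lean on these libraries where they do the work, as an engineer would, in place of code of your own. Each camera call takes 0.05 s, during which the arm holds its last target. There are 200 camera calls.

## Working session

There is one attempt and no reset: what is moved stays moved. The work goes in short steps, Python scripts to look and compute and a tool call to move; the robot and the scene stay as the last step left them, time stands still between calls to the robot, and variables do not carry over. Pictures are saved under pics/ and viewed, at most 10 in all, crops included, and the job is handed in when it is done.

Besides the shell and the picture viewer there is one more tool, called after "Request:" as name([rows], argument=value, ...), one row to a line, values as JSON. carry_out: Moves the arm, as the interface text tells. Its arguments: {"type":"object","properties":{"motion":{"type":"array","items":{"type":"array","items":{"type":"number"}}},"hand":{"type":"number"},"force":{"type":"number"}},"required":["motion"]}

```bash
ls; mkdir -p pics; python3 - <<'E'
from workcell import ctrl,cams
import cv2,numpy as np
s=ctrl.state();print(s['clock'],s['position'],s['tool_rot'],s['opening'])
for n in ('top','scene'):
    im=cams.capture(n);cv2.imwrite(f'pics/{n}0.png',im[:,:,::-1])
    i=cams.camera_info(n);print(n,np.round(i['intrinsics'],1).tolist(),i['k1'],np.round(i['world_from_camera'],3).tolist())
print(cams.camera_info('wrist'))
E
```

```text
pics
0.0 [197.24821129 592.21013793 193.7283254 ] [-3.13945287e+00 -3.82999443e-04  2.81979246e+00] 1.0010789764627301
top [[376.9, 0.0, 256.0], [0.0, 376.9, 195.1], [0.0, 0.0, 1.0]] -0.10182757960217055 [[-0.002, 0.99, -0.144, 427.785], [-1.0, -0.002, 0.004, 57.694], [0.003, 0.144, 0.99, 1037.876], [0.0, 0.0, 0.0, 1.0]]
scene [[375.1, 0.0, 252.5], [0.0, 375.1, 196.1], [0.0, 0.0, 1.0]] 0.03224270656227162 [[0.784, 0.264, -0.561, 18.85], [-0.62, 0.333, -0.71, -627.666], [-0.0, 0.905, 0.425, 538.39], [0.0, 0.0, 0.0, 1.0]]
{'intrinsics': array([[299.64234084,   0.        , 251.3291506 ],
       [  0.        , 299.64234084, 194.75869312],
       [  0.        ,   0.        ,   1.        ]]), 'k1': -0.03958676250484897, 'hand_eye': array([[-4.41538366e-04,  9.51162899e-01,  3.08689075e-01,
         7.84424675e+01],
       [ 9.99999901e-01,  4.34764341e-04,  9.07275750e-05,
        -5.82547201e-01],
       [-4.79102991e-05,  3.08689085e-01, -9.51162997e-01,
        -1.79458610e+02],
       [ 0.00000000e+00,  0.00000000e+00,  0.00000000e+00,
         1.00000000e+00]])}
```

View pics/top0.png

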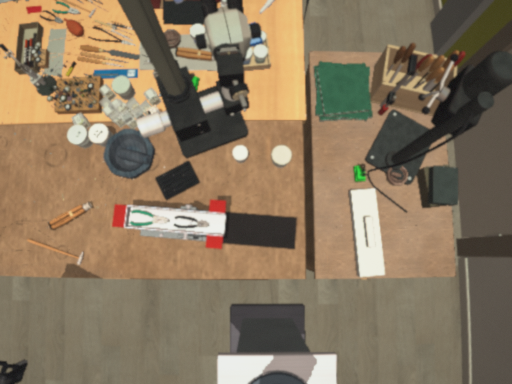

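View pics/scene0.png

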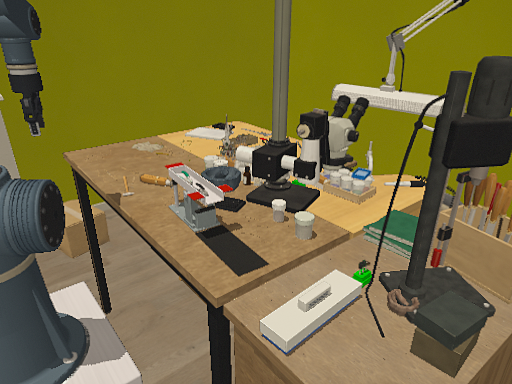

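The top view shows the trough with red ears near (217,206)/(215,241), the ledge near (120,217), the mat spanning x 225–296, and the white cover at (367,232) with the bur stand at (360,173). The right bench is free around (415,240), so the cover can go there.

```bash
cat > h.py <<'E'
import numpy as np,cv2
from workcell import ctrl,cams
def w(px,z,n='top',T=None):
    i=cams.camera_info(n);K=np.array(i['intrinsics']);T=np.array(i['world_from_camera']) if T is None else T
    px=np.atleast_2d(px).astype(float)
    d=np.array([i['k1'],0,0,0,0.])
    r=cv2.undistortPoints(px[:,None],K,d)[:,0]
    D=np.c_[r[:,0],-r[:,1],-np.ones(len(r))]@T[:3,:3].T
    o=T[:3,3];return (o+D*((z-o[2])/D[:,2])[:,None])[:,:2]
def wristT():
    from scipy.spatial.transform import Rotation as R
    s=ctrl.state();T=np.eye(4);T[:3,:3]=R.from_euler('xyz',s['tool_rot']).as_matrix();T[:3,3]=s['position']
    return T@np.array(cams.camera_info('wrist')['hand_eye'])
def blobs(m,z,box,mn=15,n='top',T=None):
    k=np.zeros_like(m,dtype=np.uint8);x0,y0,x1,y1=box;k[y0:y1,x0:x1]=m[y0:y1,x0:x1]
    c,_=cv2.findContours(k,cv2.RETR_EXTERNAL,cv2.CHAIN_APPROX_NONE)
    for q in c:
        if cv2.contourArea(q)<mn: continue
        p=w(q[:,0].astype(float),z,n,T);r=cv2.minAreaRect(p.astype(np.float32))
        print(cv2.boundingRect(q),'c',np.round(r[0],1),'wh',np.round(r[1],1),'a',round(r[2],1),'corners',np.round(cv2.boxPoints(r)).tolist())
E
python3 - <<'E'
from h import *
im=cv2.imread('pics/top0.png').astype(int);b,g,r=im[...,0],im[...,1],im[...,2]
red=(r>150)&(g<70)&(b<70)
print('red');blobs(red,128,(100,195,235,255))
print('white');blobs((im.min(2)>190),37,(340,180,395,285))
print('mat');blobs((im.max(2)<45),2,(220,205,304,255))
print('green');blobs((g>120)&(r<80),40,(345,155,380,190))
print('jars');blobs((im.min(2)>170),60,(225,140,300,170))
print('table edge px->',w([[312,270],[455,275],[304,270],[296,247],[352,190],[385,275],[362,218],[371,246],[420,205],[458,205],[405,210]],0).round().tolist())
E
python3 -c "
import cv2
i=cv2.imread('pics/top0.png')[140:285,300:470]
cv2.imwrite('pics/c1.png',cv2.resize(i,None,fx=4,fy=4,interpolation=2))"
```

```text
red
(206, 237, 17, 11) c [446.8 155.3] wh [23.9 38.4] a 0.0 corners [[435.0, 175.0], [435.0, 136.0], [459.0, 136.0], [459.0, 175.0]]
(113, 205, 12, 22) c [511.3 391.1] wh [24.8 51.9] a 85.3 corners [[484.0, 381.0], [536.0, 377.0], [538.0, 401.0], [486.0, 406.0]]
(209, 200, 17, 12) c [535.1 149.1] wh [39.1 26.9] a 89.9 corners [[522.0, 130.0], [548.0, 130.0], [549.0, 169.0], [522.0, 169.0]]
white
(351, 189, 33, 88) c [ 474.3 -243.7] wh [230.1  67.7] a 4.5 corners [[357.0, -219.0], [362.0, -286.0], [592.0, -268.0], [586.0, -201.0]]
mat
(224, 213, 6, 26) c [494.5 133.6] wh [ 8.5 69.1] a 83.3 corners [[460.0, 133.0], [528.0, 125.0], [529.0, 134.0], [461.0, 142.0]]
green
(354, 165, 11, 16) c [ 634.7 -226.3] wh [42.5 26.2] a 4.7 corners [[612.0, -215.0], [615.0, -241.0], [657.0, -238.0], [655.0, -211.0]]
jars
(272, 146, 19, 18) c [679.8 -13. ] wh [48.3 46.7] a 90.0 corners [[656.0, -37.0], [703.0, -37.0], [703.0, 11.0], [656.0, 11.0]]
(233, 145, 15, 15) c [686.8  96.5] wh [38.6 37.4] a 0.1 corners [[667.0, 115.0], [668.0, 78.0], [706.0, 78.0], [706.0, 115.0]]
table edge px-> [[373.0, -98.0], [352.0, -503.0], [373.0, -76.0], [435.0, -55.0], [593.0, -216.0], [357.0, -300.0], [514.0, -241.0], [436.0, -264.0], [550.0, -411.0], [550.0, -525.0], [536.0, -366.0]]
```

View pics/c1.png

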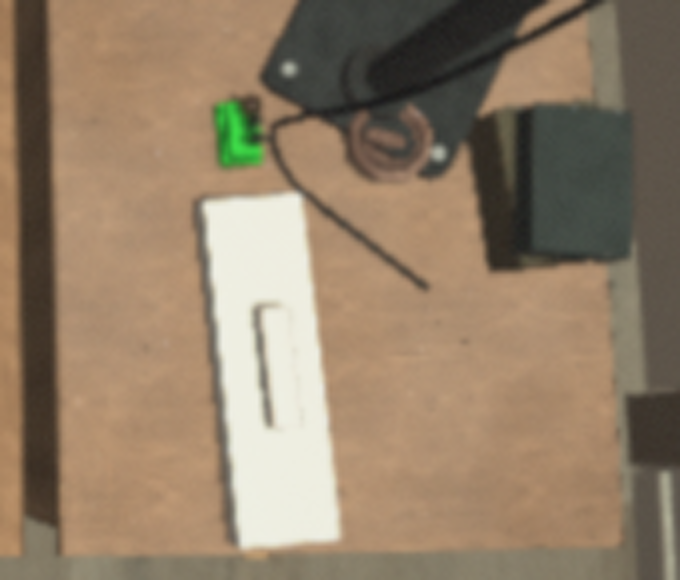

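The crop shows the cover at about (474,−244), its long axis near world x. A cable end near crop (428,288) and the dark box block the spot to its right. I'll put the cover on the left bench beside the mat, around (597,42), in front of the jars.

```bash
cat > plan.py <<'E'
import numpy as np,json,sys
from workcell import ctrl
def plan(wps,start=None):
    """wps: (x,y,z,yaw,n). prints rows per waypoint"""
    s=ctrl.state();p=np.array([*s['position'],s['tool_rot'][2]]) if start is None else np.array(start,float)
    rows=[]
    for *t,n in wps:
        t=np.array(t,float);a=p.copy();d=(t-a);d[3]=(d[3]+np.pi)%(2*np.pi)-np.pi
        for k in range(n):
            want=a+d*(k+1)/n;e=want-p;c,sn=np.cos(p[3]),np.sin(p[3])
            r=[round(v,2) for v in ((c*e[0]+sn*e[1])/10,(sn*e[0]-c*e[1])/10,-e[2]/10)]+[round(-e[3],3)]
            rows.append(r)
            p=p+[10*(c*r[0]+sn*r[1]),10*(sn*r[0]-c*r[1]),-10*r[2],-r[3]]
    for i in range(0,len(rows),20): print(json.dumps(rows[i:i+20]).replace(' ',''))
    print('end',p.round(3).tolist())
E
python3 - <<'E'
from plan import *
plan([(440,250,230,1.5,13),(474,-244,150,.079,15)])
E
```

```text
[[-2.6,-1.91,-0.28,0.102],[-2.79,-1.63,-0.28,0.101],[-2.93,-1.34,-0.27,0.102],[-3.06,-1.04,-0.28,0.101],[-3.14,-0.72,-0.28,0.102],[-3.21,-0.4,-0.28,0.101],[-3.23,-0.08,-0.28,0.102],[-3.21,0.25,-0.28,0.101],[-3.18,0.58,-0.27,0.102],[-3.1,0.9,-0.28,0.101],[-2.99,1.2,-0.28,0.102],[-2.86,1.51,-0.28,0.101],[-2.69,1.78,-0.28,0.102],[-3.27,0.46,0.53,0.095],[-3.21,0.77,0.54,0.094],[-3.12,1.06,0.53,0.095],[-3.01,1.36,0.53,0.095],[-2.87,1.64,0.54,0.095],[-2.7,1.9,0.53,0.094],[-2.51,2.14,0.53,0.095]]
[[-2.29,2.38,0.54,0.095],[-2.06,2.58,0.53,0.094],[-1.8,2.76,0.54,0.095],[-1.54,2.92,0.53,0.095],[-1.25,3.06,0.53,0.095],[-0.96,3.16,0.54,0.094],[-0.65,3.23,0.53,0.095],[-0.35,3.29,0.53,0.095]]
end [474.007, -244.037, 150.035, 0.079]
```

Request:
carry_out([
  [-2.6, -1.91, -0.28, 0.102],
  [-2.79, -1.63, -0.28, 0.101],
  [-2.93, -1.34, -0.27, 0.102],
  [-3.06, -1.04, -0.28, 0.101],
  [-3.14, -0.72, -0.28, 0.102],
  [-3.21, -0.4, -0.28, 0.101],
  [-3.23, -0.08, -0.28, 0.102],
  [-3.21, 0.25, -0.28, 0.101],
  [-3.18, 0.58, -0.27, 0.102],
  [-3.1, 0.9, -0.28, 0.101],
  [-2.99, 1.2, -0.28, 0.102],
  [-2.86, 1.51, -0.28, 0.101],
  [-2.69, 1.78, -0.28, 0.102],
  [-3.27, 0.46, 0.53, 0.095],
  [-3.21, 0.77, 0.54, 0.094],
  [-3.12, 1.06, 0.53, 0.095],
  [-3.01, 1.36, 0.53, 0.095],
  [-2.87, 1.64, 0.54, 0.095],
  [-2.7, 1.9, 0.53, 0.094],
  [-2.51, 2.14, 0.53, 0.095],
], hand=0.1)

```text
clock: 1.77
position: [455.7, 18.6, 193.2]
tool_rot: [-3.141, 0.0, 0.832]
contact_force: [0.7, -0.2, 0.1]
opening: 0.548
finger_force: 0.0
```

Request:
carry_out([
  [-2.29, 2.38, 0.54, 0.095],
  [-2.06, 2.58, 0.53, 0.094],
  [-1.8, 2.76, 0.54, 0.095],
  [-1.54, 2.92, 0.53, 0.095],
  [-1.25, 3.06, 0.53, 0.095],
  [-0.96, 3.16, 0.54, 0.094],
  [-0.65, 3.23, 0.53, 0.095],
  [-0.35, 3.29, 0.53, 0.095],
  [0, 0, 0, 0],
])

```text
clock: 2.52
position: [475.5, -250.0, 150.0]
tool_rot: [3.138, -0.002, 0.071]
contact_force: [0.7, 0.0, -0.4]
opening: 0.551
finger_force: 0.0
```

```bash
python3 - <<'E'
from h import *
T=wristT();im=cams.capture('wrist');cv2.imwrite('pics/w1.png',im[:,:,::-1])
s=ctrl.state();print(s['clock'],s['position'].round(1) if hasattr(s['position'],'round') else s['position'],s['tool_rot'],s['opening'])
np.save('T1.npy',T)
for th in (170,200): blobs(im.min(2)>th,37,(0,0,512,384),500,'wrist',T)
E
```

```text
2.5667 [ 474.5 -246.6  150.1] [ 3.14109421e+00 -9.67436510e-05  7.46926040e-02] 0.5483560189920674
(212, 156, 68, 123) c [ 430.7 -247.7] wh [139.   68.3] a 4.1 corners [[359.0, -219.0], [364.0, -287.0], [502.0, -277.0], [498.0, -209.0]]
(208, 74, 23, 37) c [ 557.8 -214.6] wh [29.  21.9] a 43.4 corners [[540.0, -217.0], [555.0, -233.0], [576.0, -213.0], [561.0, -197.0]]
(213, 159, 65, 119) c [ 429.9 -247.7] wh [134.7  66.3] a 4.1 corners [[360.0, -219.0], [365.0, -286.0], [499.0, -276.0], [495.0, -210.0]]
```

View pics/w1.png

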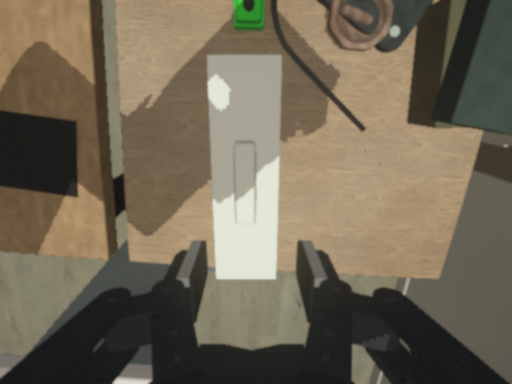

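The wrist view shows the cover between columns 208–280 with its ridge at columns 235–257, rows 141–223. The rectangle fit agrees with the top view.

```bash
python3 - <<'E'
from h import *; from plan import plan
T=np.load('T1.npy')
p=w([[235,141],[257,141],[255.5,223],[235,223]],60,'wrist',T);print(p.round(1).tolist(),p.mean(0))
c=p.mean(0)
plan([(c[0],c[1],80,.075,4),(c[0],c[1],42,.075,3)])
E
```

```text
[[517.3, -233.5], [518.6, -253.1], [439.3, -257.8], [437.9, -237.8]] [ 478.28691833 -245.55061709]
[[0.1,-0.02,1.75,-0.0],[0.09,-0.02,1.75,-0.0],[0.1,-0.02,1.76,-0.0],[0.1,-0.02,1.75,-0.0],[-0.0,0.0,1.27,-0.0],[-0.0,0.0,1.26,-0.0],[-0.0,0.0,1.27,-0.0]]
end [478.295, -245.537, 41.994, 0.075]
```

Request:
carry_out([
  [0.1, 0, 1.75, 0],
  [0.1, 0, 1.75, 0],
  [0.1, 0, 1.75, 0],
  [0.1, 0, 1.75, 0],
  [0, 0, 1.3, 0],
  [0, 0, 1.3, 0],
  [0, 0, 1.2, 0],
  [0, 0, 0, 0],
])

```text
clock: 3.23
position: [476.5, -240.6, 40.9]
tool_rot: [-3.137, 0.004, 0.08]
contact_force: [-0.3, 0.1, -0.2]
opening: 0.558
finger_force: 0.0
```

Request:
carry_out([
  [0, 0, 0, 0],
  [0, 0, 0, 0],
  [0, 0, 0, 0],
  [0, 0, 0, 0],
  [0, 0, 0, 0],
  [0, 0, 0, 0],
], hand=-1, force=40)

```text
clock: 3.73
position: [478.5, -243.3, 43.4]
tool_rot: [3.141, -0.001, 0.079]
contact_force: [-0.5, 0.7, 0.4]
opening: -0.001
finger_force: 0.0
```

```bash
python3 - <<'E'
from h import *
s=ctrl.state();print(s['clock'],s['position'],s['opening'],s['contact_force'])
a=cams.capture('wrist');b=cams.capture('scene')
cv2.imwrite('pics/w2.png',np.hstack([cv2.resize(a,(400,300)),cv2.resize(b[200:384,230:475],(400,300))])[:,:,::-1])
E
```

```text
3.7333 [ 478.5284281  -243.27707934   43.42044085] -0.0012714291352787935 [-0.47638914  0.6538053   0.43514815]
```

View pics/w2.png

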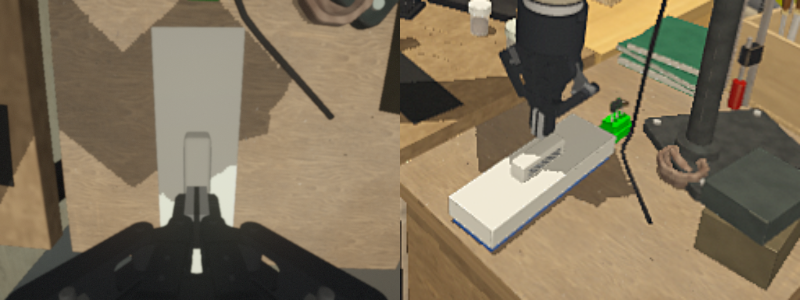

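```bash
python3 - <<'E'
from h import *
def proj(P,n,T=None):
    i=cams.camera_info(n);T=np.array(i['world_from_camera']) if T is None else T
    q=np.linalg.inv(T)@np.r_[P,1];x,y=q[0]/-q[2],-q[1]/-q[2];f=1+i['k1']*(x*x+y*y)
    K=i['intrinsics'];return np.array([K[0][0]*x*f+K[0][2],K[1][1]*y*f+K[1][2]])
T=wristT();sc=np.array([400/512,300/384])
def S(P): p=proj(P,'scene');return [(p[0]-230)*400/245+400,(p[1]-200)*300/184]
for nm,P in dict(tcp=(478.5,-243.3,43.4),ridgetopfar=(518,-243,60),ridgetopnear=(438.6,-248,60),covnear=(361.5,-253,37)).items():
    print(nm,'wrist',(proj(P,'wrist',T)*sc).round(),'scene',np.round(S(P)))
E
python3 -c "
import cv2,numpy as np
a=cv2.imread('pics/w2.png')
cv2.imwrite('pics/w2b.png',np.hstack([cv2.resize(a[90:290,120:280],(400,500),interpolation=2),cv2.resize(a[60:220,470:630],(400,500),interpolation=2)]))"
```

```text
tcp wrist [196. 176.] scene [538. 158.]
ridgetopfar wrist [199. 135.] scene [561. 134.]
ridgetopnear wrist [197. 229.] scene [518. 163.]
covnear wrist [196. 279.] scene [470. 212.]
```

View pics/w2b.png

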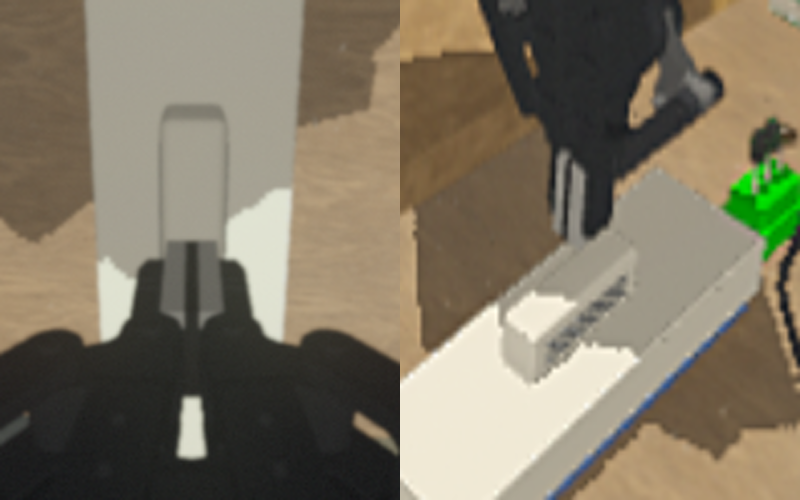

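The crops show the shut fingertips above the ridge at w2 (539,137). The stated TCP should appear at (538,158), so the real tips sit about 20 mm higher than expected. I'll reopen and go lower in force-checked steps.

Request:
carry_out([
  [0, 0, 0, 0],
  [0, 0, 0, 0],
  [0, 0, 0, 0],
  [0, 0, 0, 0],
  [0, 0, 0.4, 0],
  [0, 0, 0.4, 0],
  [0, 0, 0.3, 0],
  [0, 0, 0, 0],
], hand=0.1)

```text
clock: 4.5
position: [477.8, -242.7, 31.0]
tool_rot: [-3.14, 0.001, 0.079]
contact_force: [0.5, 0.5, 0.3]
opening: 0.554
finger_force: 0.0
```

```bash
python3 - <<'E'
from h import *
s=ctrl.state();print(s['clock'],s['position'],s['opening'],s['contact_force'])
b=cams.capture('scene');a=cams.capture('wrist')
cv2.imwrite('pics/w3.png',np.hstack([cv2.resize(a[80:384,100:412],(400,400)),cv2.resize(b[230:330,270:370],(400,400),interpolation=2)])[:,:,::-1])
E
```

```text
4.5 [ 477.75191865 -242.70617056   31.00189405] 0.5540121377747661 [0.45883439 0.50447285 0.33992262]
```

View pics/w3.png

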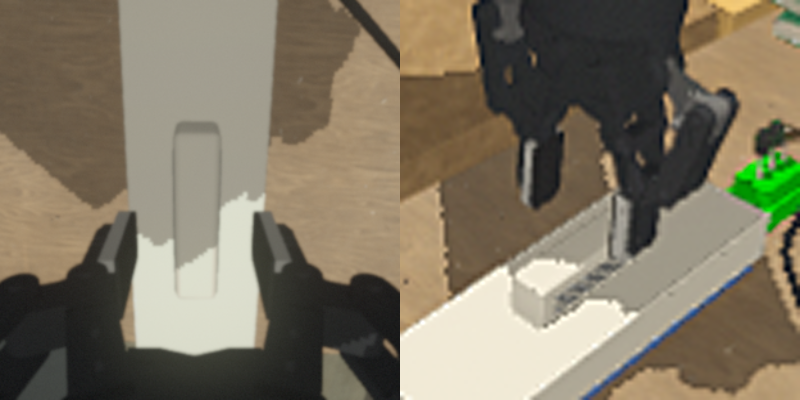

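The pads now straddle the ridge with no contact, so I'll keep lowering.

Request:
carry_out([
  [0, 0, 0.3, 0],
  [0, 0, 0.3, 0],
  [0, 0, 0.2, 0],
  [0, 0, 0, 0],
  [0, 0, 0, 0],
])

```text
clock: 5.02
position: [478.2, -243.0, 23.7]
tool_rot: [-3.141, 0.0, 0.079]
contact_force: [-0.4, -0.6, 0.1]
opening: 0.549
finger_force: 0.0
```

Request:
carry_out([
  [0, 0, 0, 0],
  [0, 0, 0, 0],
  [0, 0, 0, 0],
  [0, 0, 0, 0],
  [0, 0, 0, 0],
], hand=-1, force=40)

```text
clock: 5.43
position: [478.4, -243.2, 24.0]
tool_rot: [3.141, -0.0, 0.079]
contact_force: [0.7, 1.1, 0.3]
opening: -0.001
finger_force: 0.0
```

Request:
carry_out([
  [0, 0, 0, 0],
  [0, 0, 0, 0],
  [0, 0, 0, 0],
  [0, 0, 0.4, 0],
  [0, 0, 0.4, 0],
  [0, 0, 0.3, 0],
  [0, 0, 0, 0],
  [0, 0, 0, 0],
], hand=0.1)

```text
clock: 6.1
position: [478.0, -242.9, 12.5]
tool_rot: [-3.141, 0.001, 0.079]
contact_force: [-0.9, 0.8, -0.2]
opening: 0.545
finger_force: 0.0
```

```bash
python3 - <<'E'
from h import *
s=ctrl.state();print(s['clock'],s['position'],s['q'],s['opening'],s['contact_force'])
b=cams.capture('scene');a=cams.capture('wrist')
cv2.imwrite('pics/w4.png',np.hstack([cv2.resize(a,(400,400)),cv2.resize(b[230:330,270:370],(400,400),interpolation=2)])[:,:,::-1])
E
```

```text
6.1 [ 478.01121482 -242.9041388    12.47282828] [-6.78663662e-01  6.94988185e-01  1.79096645e+00 -3.15680934e-05
  6.56631171e-01  8.13357882e-01] 0.5454415257145561 [-0.9202457   0.81818287 -0.23859012]
```

View pics/w4.png

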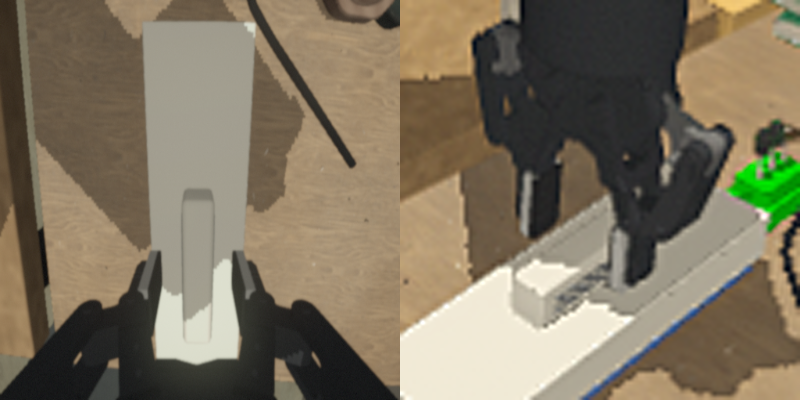

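```bash
python3 - <<'E'
from h import *
def proj(P,n):
    i=cams.camera_info(n);T=np.array(i['world_from_camera'])
    q=np.linalg.inv(T)@np.r_[P,1];x,y=q[0]/-q[2],-q[1]/-q[2];f=1+i['k1']*(x*x+y*y)
    K=i['intrinsics'];return np.array([K[0][0]*x*f+K[0][2],K[1][1]*y*f+K[1][2]])
def f(P): return ((proj(P,'scene')-[270,230])*4+[400,0]).round()
for z in (10,20,30,40,50,60): print(z,f((478,-268,z)),f((478,-218,z)))
print('ridge near top corners',f((439.3,-257.8,60)),f((437.9,-237.8,60)),'bottom',f((439.3,-257.8,37)), 'cover far right top', f((362+230,-286+18,37)),f((592,-268,10)))
E
```

```text
10 [610. 348.] [537. 293.]
20 [612. 333.] [538. 278.]
30 [613. 316.] [539. 262.]
40 [615. 300.] [540. 246.]
50 [616. 284.] [541. 231.]
60 [618. 267.] [542. 214.]
ridge near top corners [545. 290.] [513. 269.] bottom [542. 328.] cover far right top [762. 212.] [756. 253.]
```

Request:
carry_out([
  [0, 0, 0.2, 0],
  [0, 0, 0.2, 0],
  [0, 0, 0, 0],
  [0, 0, 0, 0],
])

```text
clock: 6.53
position: [478.2, -243.0, 8.8]
tool_rot: [-3.141, 0.0, 0.079]
contact_force: [-0.1, 0.6, 0.6]
opening: 0.551
finger_force: 0.0
```

Request:
carry_out([
  [0, 0, 0, 0],
  [0, 0, 0, 0],
  [0, 0, 0, 0],
  [0, 0, 0, 0],
  [0, 0, 0, 0],
], hand=-1, force=40)

```text
clock: 6.95
position: [478.5, -243.2, 9.2]
tool_rot: [3.141, -0.0, 0.079]
contact_force: [-0.1, -0.4, 2.2]
opening: 0.219
finger_force: 39.6
```

Gripped: opening is 0.219, about 19 mm, which matches the ridge. The fingertips really do sit well above the reported TCP, so I'll allow for that from here. Next is a slow lift straight up.

Request:
carry_out([
  [0, 0, -0.3, 0],
  [0, 0, -0.4, 0],
  [0, 0, -0.5, 0],
  [0, 0, -0.6, 0],
  [0, 0, -0.7, 0],
  [0, 0, -0.8, 0],
  [0, 0, -1.2, 0],
  [0, 0, -1.5, 0],
  [0, 0, -2, 0],
  [0, 0, -2, 0],
  [0, 0, -1.5, 0],
  [0, 0, -0.5, 0],
  [0, 0, 0, 0],
])

```text
clock: 8.03
position: [479.2, -243.8, 130.8]
tool_rot: [3.139, -0.003, 0.079]
contact_force: [0.3, 0.3, -0.9]
opening: 0.221
finger_force: 39.3
```

```bash
python3 - <<'E'
from h import *; from plan import plan
s=ctrl.state();print(s['clock'],s['position'],s['opening'],s['contact_force'],s['finger_force'])
b=cams.capture('scene');t=cams.capture('top');cv2.imwrite('pics/top5.png',t[:,:,::-1])
cv2.imwrite('pics/s5.png',cv2.resize(b[150:384,180:492],(624,468))[:,:,::-1])
plan([(520,-150,160,.8,7),(597,42,160,1.571,9),(597,42,30,1.571,7)])
E
```

```text
8.0333 [ 479.21800448 -243.76154431  130.81700668] 0.22057472587680596 [ 0.32034277  0.32991141 -0.87204158] 39.2561799287796
[[0.7,-1.27,-0.45,-0.103],[0.84,-1.2,-0.44,-0.103],[0.95,-1.1,-0.45,-0.103],[1.05,-1.0,-0.45,-0.103],[1.16,-0.89,-0.44,-0.103],[1.24,-0.76,-0.45,-0.103],[1.31,-0.63,-0.45,-0.103],[2.13,-0.87,0.0,-0.086],[2.19,-0.69,0.0,-0.085],[2.24,-0.5,0.0,-0.086],[2.28,-0.3,0.0,-0.086],[2.3,-0.11,0.0,-0.085],[2.3,0.09,0.0,-0.086],[2.28,0.28,0.0,-0.086],[2.24,0.48,0.0,-0.085],[2.2,0.67,0.0,-0.086],[0.0,0.0,1.86,-0.0],[0.0,0.0,1.86,-0.0],[0.0,0.0,1.85,-0.0],[0.0,0.0,1.86,-0.0]]
[[0.0,0.0,1.86,-0.0],[0.0,0.0,1.86,-0.0],[0.0,0.0,1.85,-0.0]]
end [596.966, 41.968, 30.042, 1.571]
```

View pics/s5.png

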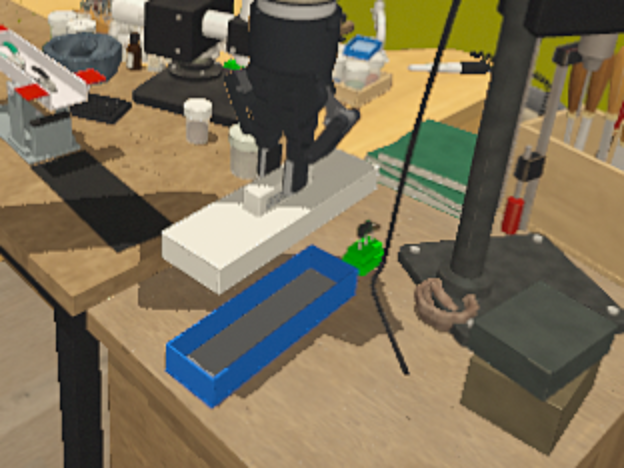

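The picture shows the cover in hand at (270,215), free of the blue tray, which has stayed on the bench. Next I carry the cover to the left bench.

Request:
carry_out([
  [0.7, -1.27, -0.45, -0.103],
  [0.84, -1.2, -0.44, -0.103],
  [0.95, -1.1, -0.45, -0.103],
  [1.05, -1.0, -0.45, -0.103],
  [1.16, -0.89, -0.44, -0.103],
  [1.24, -0.76, -0.45, -0.103],
  [1.31, -0.63, -0.45, -0.103],
  [2.13, -0.87, 0, -0.086],
  [2.19, -0.69, 0, -0.085],
  [2.24, -0.5, 0, -0.086],
  [2.28, -0.3, 0, -0.086],
  [2.3, -0.11, 0, -0.085],
  [2.3, 0.09, 0, -0.086],
  [2.28, 0.28, 0, -0.086],
  [2.24, 0.48, 0, -0.085],
  [2.2, 0.67, 0, -0.086],
  [0, 0, 0, 0],
  [0, 0, 0, 0],
])

```text
clock: 9.63
position: [596.5, 42.7, 158.5]
tool_rot: [-3.138, -0.0, 1.572]
contact_force: [0.3, -1.0, -1.8]
opening: 0.22
finger_force: 39.3
```

```bash
python3 - <<'E'
from h import *; from plan import plan
s=ctrl.state();print(s['clock'],s['position'],s['tool_rot'],s['opening'])
t=cams.capture('top');wr=cams.capture('wrist')
cv2.imwrite('pics/t6.png',np.hstack([cv2.resize(t[120:260,200:340],(400,400)),cv2.resize(wr,(400,400))])[:,:,::-1])
im=cv2.imread('pics/top5.png').astype(int);b,g,r=im[...,0],im[...,1],im[...,2]
print('tray');blobs((b>90)&(b-r>50),34,(340,170,400,290))
plan([(597,42,20,1.571,8)])
E
```

```text
9.6333 [596.47471966  42.73565243 158.49554184] [-3.13837594e+00 -4.79325451e-05  1.57230737e+00] 0.21982647814209855
tray
(351, 192, 9, 72) c [ 487.3 -211.6] wh [ 22.1 190.7] a 87.9 corners [[392.0, -219.0], [582.0, -226.0], [583.0, -204.0], [392.0, -197.0]]
[[0.01,0.01,1.74,-0.0],[0.01,0.01,1.73,-0.0],[0.01,0.01,1.74,-0.0],[0.01,0.0,1.74,-0.0],[0.01,0.01,1.74,-0.001],[0.0,0.01,1.73,0.0],[0.01,0.01,1.74,0.0],[0.01,0.01,1.74,0.0]]
end [597.021, 41.98, 19.977, 1.571]
```

View pics/t6.png

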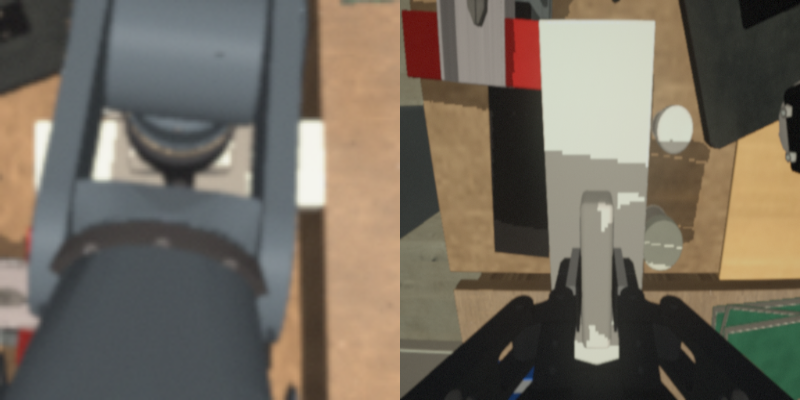

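I have now viewed 10 pictures, so from here on I'll measure numerically. This one shows the cover at wrist columns 540–655. It sits between the red ear at (522,55) and the jars at (673,128) and (663,240), clear of both for a straight descent.

Request:
carry_out([
  [0, 0.2, 1.7, 0],
  [0, 0, 1.8, 0],
  [0, 0, 1.8, 0],
  [0, 0, 1.8, 0],
  [0, 0, 1.8, 0],
  [0, 0, 1.8, 0],
  [0, 0, 1.8, 0],
  [0, 0, 1.2, 0],
  [0, 0, 0.6, 0],
  [0, 0, 0.4, 0],
  [0, 0, 0.4, 0],
  [0, 0, 0.2, 0],
  [0, 0, 0.2, 0],
  [0, 0, 0, 0],
])

```text
clock: 10.9
position: [599.7, 41.6, 5.5]
tool_rot: [3.141, 0.0, 1.571]
contact_force: [0.2, -0.5, -0.8]
opening: 0.225
finger_force: 39.3
```

Request:
carry_out([
  [0, 0, 0.2, 0],
  [0, 0, 0.2, 0],
  [0, 0, 0.2, 0],
  [0, 0, 0.1, 0],
  [0, 0, 0, 0],
  [0, 0, 0, 0],
])

```text
clock: 11.4
position: [599.6, 41.7, -0.9]
tool_rot: [3.141, 0.0, 1.571]
contact_force: [-1.3, 0.1, 5.7]
opening: 0.219
finger_force: 40.0
```

The cover is down: 5.7 N of upward contact at the expected height. I'll release it and plan the move to the tray.

Request:
carry_out([
  [0, 0, 0, 0],
  [0, 0, 0, 0],
  [0, 0, 0, 0],
  [0, 0, 0, 0],
  [0, 0, -0.5, 0],
  [0, 0, -1, 0],
  [0, 0, -2, 0],
  [0, 0, -3, 0],
  [0, 0, -3, 0],
  [0, 0, -3, 0],
], hand=0.1)

```text
clock: 12.23
position: [599.1, 41.7, 125.1]
tool_rot: [-3.142, -0.0, 1.571]
contact_force: [1.3, -0.2, -0.4]
opening: 0.554
finger_force: 0.0
```

```bash
python3 - <<'E'
from plan import plan
plan([(448,-246,80,.079,14),(448,-246,20,.079,3)],start=(599.7,41.7,124,1.571))
E
```

```text
[[-2.05,-1.08,0.31,0.107],[-2.16,-0.86,0.32,0.106],[-2.24,-0.63,0.31,0.107],[-2.29,-0.38,0.32,0.106],[-2.32,-0.14,0.31,0.107],[-2.32,0.11,0.32,0.106],[-2.3,0.36,0.31,0.107],[-2.24,0.6,0.31,0.107],[-2.17,0.83,0.32,0.106],[-2.07,1.06,0.31,0.107],[-1.94,1.28,0.32,0.106],[-1.8,1.47,0.31,0.107],[-1.63,1.65,0.32,0.106],[-1.44,1.82,0.31,0.107],[-0.0,0.0,2.0,-0.0],[-0.0,0.0,2.0,-0.0],[-0.0,0.0,2.0,-0.0]]
end [448.003, -245.965, 20.0, 0.079]
```

Request:
carry_out([
  [-2.05, -1.08, 0.31, 0.107],
  [-2.16, -0.86, 0.32, 0.106],
  [-2.24, -0.63, 0.31, 0.107],
  [-2.29, -0.38, 0.32, 0.106],
  [-2.32, -0.14, 0.31, 0.107],
  [-2.32, 0.11, 0.32, 0.106],
  [-2.3, 0.36, 0.31, 0.107],
  [-2.24, 0.6, 0.31, 0.107],
  [-2.17, 0.83, 0.32, 0.106],
  [-2.07, 1.06, 0.31, 0.107],
  [-1.94, 1.28, 0.32, 0.106],
  [-1.8, 1.47, 0.31, 0.107],
  [-1.63, 1.65, 0.32, 0.106],
  [-1.44, 1.82, 0.31, 0.107],
  [0, 0, 1, 0],
  [0, 0, 1, 0],
  [0, 0, 0, 0],
], hand=1)

```text
clock: 13.65
position: [446.6, -244.7, 57.9]
tool_rot: [-3.139, 0.002, 0.08]
contact_force: [0.2, 1.2, -0.1]
opening: 1.002
finger_force: 0.0
```

```bash
python3 - <<'E'
from h import *
s=ctrl.state();print(s['clock'],s['position'],s['tool_rot'],s['opening'])
T=wristT();im=cams.capture('wrist').astype(int);r,g,b=im[...,0],im[...,1],im[...,2]
print('tray rim (wrist)');blobs((b>80)&(b-r>40),34,(60,0,450,384),200,'wrist',T)
im=cams.capture('top').astype(int)
print('cover top');blobs(im.min(2)>150,27,(205,150,310,205))
r,g,b=im[...,0],im[...,1],im[...,2]
E
```

```text
13.65 [ 446.58599706 -244.73406783   57.88775173] [-3.13887584e+00  2.24896778e-03  7.95224808e-02] 1.0015479983019697
tray rim (wrist)
(206, 0, 99, 308) c [ 473.3 -244.8] wh [219.   59.5] a 4.2 corners [[362.0, -223.0], [366.0, -282.0], [585.0, -266.0], [580.0, -207.0]]
cover top
(219, 174, 86, 27) c [597.6  38.7] wh [232.5  71.7] a 89.9 corners [[562.0, -78.0], [633.0, -78.0], [634.0, 155.0], [562.0, 155.0]]
(271, 150, 21, 15) c [681.2 -15.4] wh [39.7 55.4] a 0.0 corners [[661.0, 12.0], [661.0, -43.0], [701.0, -43.0], [701.0, 12.0]]
(232, 150, 16, 11) c [687.   99.2] wh [41.5 28.4] a 89.9 corners [[673.0, 78.0], [701.0, 78.0], [701.0, 120.0], [673.0, 120.0]]
```

The cover stands at (598,39) beside the mat with the jars untouched, and the tray is centred at (476,−244), between the open fingers. I'll descend in steps.

Request:
carry_out([
  [0, 0, 2, 0],
  [0, 0, 2, 0],
  [0, 0, 2, 0],
  [0, 0, 1, 0],
  [0, 0, 0.5, 0],
  [0, 0, 0.3, 0],
  [0, 0, 0, 0],
])

```text
clock: 14.33
position: [447.9, -245.7, -18.7]
tool_rot: [3.142, -0.0, 0.08]
contact_force: [0.5, -0.3, -0.7]
opening: 0.999
finger_force: 0.0
```

Request:
carry_out([
  [0, 0, 0.4, 0],
  [0, 0, 0.4, 0],
  [0, 0, 0.2, 0],
  [0, 0, 0.2, 0],
  [0, 0, 0, 0],
])

```text
clock: 14.75
position: [447.5, -246.0, -31.0]
tool_rot: [-3.141, 0.0, 0.079]
contact_force: [-0.3, -0.0, 0.3]
opening: 0.997
finger_force: 0.0
```

Request:
carry_out([
  [0, 0, 0, 0],
  [0, 0, 0, 0],
  [0, 0, 0, 0],
  [0, 0, 0, 0],
  [0, 0, 0, 0],
], hand=-1, force=50)

```text
clock: 15.17
position: [447.7, -246.0, -30.4]
tool_rot: [3.141, -0.0, 0.079]
contact_force: [-0.8, 0.1, 5.2]
opening: 0.692
finger_force: 55.8
```

Gripped at 0.692, about 59 mm. Plan the carry: lift, rotate, then come in low along the stand axis.

```bash
python3 - <<'E'
from plan import plan
plan([(447.7,-246,8,.079,4),(440,-200,8,.85,8),(471.5,-132,-18,1.498,7),(483.3,28,-18,1.498,8)],start=(447.7,-246,-30.4,.079))
E
```

```text
[[0.0,0.0,-0.96,-0.0],[0.0,0.0,-0.96,-0.0],[0.0,0.0,-0.96,-0.0],[0.0,0.0,-0.96,-0.0],[-0.05,-0.58,-0.0,-0.096],[0.0,-0.58,-0.0,-0.097],[0.07,-0.58,-0.0,-0.096],[0.11,-0.57,0.0,-0.096],[0.18,-0.56,0.0,-0.097],[0.22,-0.54,0.0,-0.096],[0.28,-0.51,0.0,-0.097],[0.32,-0.49,0.0,-0.096],[1.03,-0.3,0.37,-0.093],[1.05,-0.21,0.37,-0.092],[1.06,-0.11,0.37,-0.093],[1.07,-0.01,0.38,-0.092],[1.07,0.09,0.37,-0.093],[1.05,0.19,0.37,-0.092],[1.04,0.28,0.37,-0.093],[2.0,0.0,-0.0,-0.0]]
[[2.01,0.0,-0.0,-0.0],[2.0,0.01,-0.0,-0.0],[2.01,-0.0,0.0,-0.0],[2.0,-0.0,0.0,-0.0],[2.01,0.0,0.0,-0.0],[2.0,0.0,0.0,-0.0],[2.01,0.0,0.0,-0.0]]
end [483.252, 28.017, -18.0, 1.498]
```

Request:
carry_out([
  [0, 0, -0.7, 0],
  [0, 0, -1, 0],
  [0, 0, -1, 0],
  [0, 0, -1.1, 0],
  [-0.05, -0.58, 0, -0.096],
  [0, -0.58, 0, -0.097],
  [0.07, -0.58, 0, -0.096],
  [0.11, -0.57, 0, -0.096],
  [0.18, -0.56, 0, -0.097],
  [0.22, -0.54, 0, -0.096],
  [0.28, -0.51, 0, -0.097],
  [0.32, -0.49, 0, -0.096],
  [1.03, -0.3, 0.37, -0.093],
  [1.05, -0.21, 0.37, -0.092],
  [1.06, -0.11, 0.37, -0.093],
  [1.07, -0.01, 0.38, -0.092],
  [1.07, 0.09, 0.37, -0.093],
  [1.05, 0.19, 0.37, -0.092],
  [1.04, 0.28, 0.37, -0.093],
  [0, 0, 0, 0],
])

```text
clock: 16.83
position: [471.9, -130.6, -18.3]
tool_rot: [3.141, -0.0, 1.501]
contact_force: [0.2, 0.0, -2.4]
opening: 0.692
finger_force: 54.9
```

```bash
python3 - <<'E'
from h import *; from plan import plan
s=ctrl.state();print(s['clock'],s['position'],s['tool_rot'],s['opening'],s['contact_force'])
im=cams.capture('top').astype(int);r,g,b=im[...,0],im[...,1],im[...,2]
print('tray');blobs((b>80)&(b-r>40),46,(225,190,345,270),30)
T=wristT();im=cams.capture('wrist').astype(int);r,g,b=im[...,0],im[...,1],im[...,2]
cv2.imwrite('pics/w7.png',im[:,:,::-1])
print('tray wrist');blobs((b>80)&(b-r>40),46,(100,0,400,384),200,'wrist',T)
print('red wrist');blobs((r>130)&(g<70)&(b<70),128,(0,0,512,384),100,'wrist',T)
plan([(483.3,28,-18,1.498,9)])
E
```

```text
16.8333 [ 471.89954008 -130.5914787   -18.32138612] [ 3.14137738e+00 -1.27548569e-04  1.50144386e+00] 0.6922673916726415 [ 0.20818875  0.02149825 -2.43681323]
tray
tray wrist
(295, 0, 46, 354) c [500.3 -98.9] wh [152.1   8.9] a 85.6 corners [[490.0, -174.0], [499.0, -175.0], [511.0, -23.0], [502.0, -23.0]]
(164, 0, 44, 355) c [449.3 -95.5] wh [152.6   9.5] a 85.4 corners [[438.0, -171.0], [448.0, -172.0], [460.0, -20.0], [451.0, -19.0]]
red wrist
[[1.78,-0.0,-0.0,-0.0],[1.79,-0.01,-0.0,-0.0],[1.78,-0.0,-0.0,-0.0],[1.78,-0.01,-0.01,-0.001],[1.78,-0.0,0.0,0.0],[1.79,-0.01,0.0,0.0],[1.78,0.0,-0.0,-0.0],[1.78,-0.0,-0.0,-0.0],[1.78,-0.01,-0.0,-0.0]]
end [483.251, 27.963, -18.042, 1.498][ WARN:0@0.851] global loadsave.cpp:1063 imwrite_ Unsupported depth image for selected encoder is fallbacked to CV_8U.
```

The tray is held level and aligned (85.6°). I'll slide it in and lower it onto the mat.

Request:
carry_out([
  [1.4, 0, 0, 0],
  [2, 0, 0, 0],
  [2, 0, 0, 0],
  [2, 0, 0, 0],
  [2, 0, 0, 0],
  [2, 0, 0, 0],
  [2, 0, 0, 0],
  [1.5, 0, 0, 0],
  [1, 0, 0, 0],
  [0, 0, 0.3, 0],
  [0, 0, 0.3, 0],
  [0, 0, 0.2, 0],
  [0, 0, 0.1, 0],
  [0, 0, 0.1, 0],
  [0, 0, 0, 0],
])

```text
clock: 18.18
position: [483.0, 25.6, -28.4]
tool_rot: [3.142, 0.0, 1.496]
contact_force: [-1.8, -1.9, 3.2]
opening: 0.695
finger_force: 55.7
```

Request:
carry_out([
  [0, 0, 0, 0],
  [0, 0, 0, 0],
  [0, 0, 0, 0],
  [0, 0, 0, 0],
  [0, 0, -0.5, 0],
  [-1, 0, -1.5, 0],
  [-1, 0, -3, 0],
  [-1, 0, -3.5, 0],
  [-1, 0, -3.5, 0],
  [-1, 0, -3, 0],
  [0, 0, -2, 0],
  [0, 0, 0, 0],
], hand=1)

```text
clock: 19.18
position: [482.4, -24.5, 145.7]
tool_rot: [3.132, 0.002, 1.497]
contact_force: [-0.1, 0.4, -0.1]
opening: 0.998
finger_force: 0.0
```

```bash
python3 - <<'E'
from h import *
s=ctrl.state();print(s['clock'],s['position'],s['tool_rot'],s['opening'],s['contact_force'])
T=wristT();im=cams.capture('wrist').astype(int);r,g,b=im[...,0],im[...,1],im[...,2]
print('tray');blobs((b>80)&(b-r>40),36,(60,0,450,384),150,'wrist',T)
print('red');blobs((r>130)&(g<80)&(b<80),128,(0,0,512,384),100,'wrist',T)
im=cams.capture('top').astype(int);r,g,b=im[...,0],im[...,1],im[...,2]
print('red top');blobs((r>120)&(g<80)&(b<80),128,(100,195,235,255))
E
```

```text
19.1833 [482.44725306 -24.45904426 145.70214062] [3.13184127e+00 2.02176783e-03 1.49701190e+00] 0.9978771017274525 [-0.062254    0.39420867 -0.13944728]
tray
(212, 0, 71, 212) c [484.9  38.2] wh [192.1  60.9] a 85.3 corners [[447.0, -55.0], [507.0, -60.0], [523.0, 131.0], [462.0, 136.0]]
red
red top
(206, 236, 16, 13) c [446.8 156.5] wh [28.7 36.1] a 0.0 corners [[432.0, 175.0], [432.0, 138.0], [461.0, 138.0], [461.0, 175.0]]
(113, 205, 12, 22) c [510.9 391.3] wh [25.4 52.4] a 86.3 corners [[484.0, 380.0], [536.0, 377.0], [538.0, 402.0], [486.0, 406.0]]
(208, 200, 19, 13) c [535.2 148.7] wh [42.4 26.8] a 82.3 corners [[519.0, 130.0], [546.0, 126.0], [551.0, 168.0], [525.0, 172.0]]
```

The tray is centred at about (486,55), within 5 mm of the mat point. Next I shut the hand and go over the near ear at (446,155.5).

```bash
python3 - <<'E'
from plan import plan
plan([(446,155.5,150,1.497,8)])
E
```

```text
[[2.2,-0.58,-0.1,0.0],[2.2,-0.58,-0.1,0.0],[2.19,-0.58,-0.1,0.0],[2.2,-0.58,-0.1,0.0],[2.2,-0.59,-0.1,0.0],[2.2,-0.58,-0.1,0.001],[2.19,-0.58,-0.1,-0.0],[2.2,-0.58,-0.1,-0.0]]
end [446.035, 155.486, 149.997, 1.497]
```

Request:
carry_out([
  [2.2, -0.6, -0.1, 0],
  [2.2, -0.6, -0.1, 0],
  [2.2, -0.6, -0.1, 0],
  [2.2, -0.6, -0.1, 0],
  [2.2, -0.6, 0, 0],
  [2.2, -0.6, 0, 0],
  [2.2, -0.6, 0, 0],
  [2.2, -0.5, 0, 0],
  [0, 0, 1.5, 0],
  [0, 0, 1.5, 0],
  [0, 0, 1.5, 0],
  [0, 0, 0, 0],
  [0, 0, 0, 0],
], hand=-1)

```text
clock: 20.37
position: [443.3, 155.8, 98.4]
tool_rot: [-3.136, 0.001, 1.498]
contact_force: [0.4, 0.2, -0.4]
opening: 0.001
finger_force: 0.0
```

Request:
carry_out([
  [0, 0, 0.5, 0],
  [0, 0, 0.5, 0],
  [0, 0, 0.5, 0],
  [0, 0, 0, 0],
])

```text
clock: 20.7
position: [445.5, 155.4, 85.0]
tool_rot: [3.141, 0.0, 1.497]
contact_force: [-0.7, -0.3, 0.7]
opening: -0.001
finger_force: 0.3
```

Request:
carry_out([
  [0, 0, 0.4, 0],
  [0, 0, 0.4, 0],
  [0, 0, 0.4, 0],
  [0, 0, 0.4, 0],
  [0, 0, 0.4, 0],
  [0, 0, 0.4, 0],
  [0, 0, 0.4, 0],
  [0, 0, 0, 0],
  [0, 0, 0, 0],
])

```text
clock: 21.45
position: [445.1, 156.1, 56.8]
tool_rot: [-3.141, -0.001, 1.497]
contact_force: [0.5, -0.6, 0.0]
opening: 0.0
finger_force: 0.3
```

```bash
python3 - <<'E'
from h import *
s=ctrl.state();print(s['clock'],s['position'],s['contact_force'])
for n in('top','scene'):
    im=cams.capture(n);cv2.imwrite(f'pics/{n}8.png',im[:,:,::-1])
    a=im.astype(int);r,g,b=a[...,0],a[...,1],a[...,2];m=(r>120)&(g<80)&(b<80)
    print(n);blobs(m,128,(100,195,235,255) if n=='top' else (150,150,245,215),5,n)
    o=cv2.imread(f'pics/{n}0.png')[:,:,::-1].astype(int);r,g,b=o[...,0],o[...,1],o[...,2]
    if n=='scene': print('orig');blobs((r>120)&(g<80)&(b<80),128,(150,150,245,215),5,n)
E
```

```text
21.45 [445.09193346 156.10930151  56.75778934] [ 0.52910641 -0.55559774  0.03488677]
top
(212, 206, 13, 8) c [524.5 145.8] wh [28.3 16.5] a 75.9 corners [[513.0, 134.0], [529.0, 130.0], [536.0, 158.0], [520.0, 162.0]]
(114, 202, 15, 24) c [515.4 384.7] wh [31.9 57.4] a 86.3 corners [[486.0, 371.0], [543.0, 367.0], [545.0, 399.0], [488.0, 402.0]]
scene
(189, 206, 17, 9) c [408.4  78.7] wh [54.3 26.4] a 72.3 corners [[388.0, 57.0], [413.0, 49.0], [429.0, 101.0], [404.0, 109.0]]
(218, 195, 16, 14) c [488.  75.] wh [70.6 26.2] a 69.1 corners [[463.0, 47.0], [488.0, 37.0], [513.0, 103.0], [488.0, 113.0]]
orig
(187, 192, 17, 8) c [446.9 152.3] wh [41.9 30.9] a 84.7 corners [[430.0, 133.0], [460.0, 130.0], [464.0, 172.0], [433.0, 175.0]]
(218, 184, 15, 8) c [536.5 147.2] wh [46.  30.4] a 82.1 corners [[518.0, 126.0], [548.0, 122.0], [555.0, 168.0], [525.0, 172.0]]
(165, 163, 19, 6) c [508.3 390.6] wh [55.4 25.6] a 1.1 corners [[480.0, 403.0], [481.0, 377.0], [536.0, 378.0], [536.0, 404.0]]
```

The trough is tipping and the ear follows. I'll continue gently to the stop.

Request:
carry_out([
  [0, 0, 0, 0],
  [0, 0, 0, 0],
  [0, 0, 0, 0],
  [0, 0, 0, 0],
  [0, 0, 0, 0],
  [0, 0, 0, 0],
  [0, 0, 0.2, 0],
  [0, 0, 0.2, 0],
  [0, 0, 0.2, 0],
  [0, 0, 0.2, 0],
  [0, 0, 0.2, 0],
  [0, 0, 0.2, 0],
  [0, 0, 0.2, 0],
  [0, 0, 0.2, 0],
  [0, 0, 0.2, 0],
  [0, 0, 0.2, 0],
  [0, 0, 0, 0],
  [0, 0, 0, 0],
  [0, 0, 0, 0],
  [0, 0, 0, 0],
])

```text
clock: 23.22
position: [446.4, 152.8, 40.7]
tool_rot: [3.138, 0.004, 1.501]
contact_force: [-4.4, -16.7, 37.9]
opening: 0.003
finger_force: 19.8
```

```bash
cat > cut.py <<'E'
from h import *
s=ctrl.state();print(s['clock'],np.round(s['position'],1),np.round(s['contact_force'],1))
T=wristT();im=cams.capture('top');sc=cams.capture('scene')
np.save('sc.npy',sc)
a=im.astype(int);r,g,b=a[...,0],a[...,1],a[...,2]
m=((r>120)&(g<80)&(b<80));print('red');blobs(m,128,(100,190,235,255),5)
gr=(g-r>25)&(g-b>5)&(g>50);print('green top');blobs(gr,15,(110,200,300,255),3)
a=sc.astype(int);r,g,b=a[...,0],a[...,1],a[...,2]
gr=(g-r>25)&(g-b>5)&(g>50);print('green scene');blobs(gr,12,(150,150,270,275),3,'scene')
m=((r>120)&(g<80)&(b<80));print('red scene');blobs(m,128,(140,120,250,220),5,'scene')
E
python3 cut.py
```

```text
23.2167 [446.4 152.8  40.7] [ -4.4 -16.7  37.9]
red
(120, 201, 14, 25) c [516.3 371.5] wh [31.6 59.3] a 85.4 corners [[485.0, 358.0], [545.0, 353.0], [547.0, 385.0], [488.0, 390.0]]
green top
(235, 231, 12, 3) c [476.1  96. ] wh [29.8  5.4] a 89.9 corners [[473.0, 81.0], [479.0, 81.0], [479.0, 111.0], [473.0, 111.0]]
(232, 219, 16, 8) c [503.3  98.8] wh [44.   8.8] a 67.3 corners [[491.0, 80.0], [499.0, 77.0], [516.0, 117.0], [508.0, 121.0]]
green scene
(212, 229, 12, 12) c [487.5 118.6] wh [64.4  9.4] a 82.5 corners [[479.0, 87.0], [488.0, 86.0], [496.0, 150.0], [487.0, 151.0]]
(221, 227, 9, 10) c [514.1 117.9] wh [53.3 10.9] a 75.2 corners [[502.0, 94.0], [513.0, 91.0], [526.0, 142.0], [516.0, 145.0]]
red scene
(189, 209, 16, 11) c [398.2  62.9] wh [59.  25.1] a 72.6 corners [[377.0, 39.0], [401.0, 31.0], [419.0, 87.0], [395.0, 95.0]]
(218, 198, 15, 15) c [476.5  59.9] wh [75.4 25.5] a 67.1 corners [[450.0, 30.0], [474.0, 20.0], [503.0, 90.0], [479.0, 100.0]]
(169, 136, 8, 8) c [635.  639.2] wh [97.2 24.3] a 65.3 corners [[604.0, 600.0], [626.0, 590.0], [666.0, 678.0], [644.0, 688.0]]
```

The trough has hit its stop (38 N), and green handles show in the tray around y 80–120. I'll back off upward and check both cutters.

Request:
carry_out([
  [0, 0, -0.5, 0],
  [0, 0, -0.8, 0],
  [0, 0, -1.5, 0],
  [0, 0, -3, 0],
  [0, 0, -4, 0],
  [-2, -1, -4, 0],
  [-3, -2, -2, 0],
  [-4, -2, 0, 0],
  [-4, -2, 0, 0],
  [-4, -1, 0, 0],
  [0, 0, 0, 0],
])

```text
clock: 24.23
position: [355.0, -6.2, 191.5]
tool_rot: [-3.14, 0.002, 1.489]
contact_force: [0.6, 1.1, 0.7]
opening: -0.0
finger_force: 0.0
```

```bash
cat > cut2.py <<'E'
from h import *
s=ctrl.state();print(s['clock'],np.round(s['position'],1),np.round(s['contact_force'],1))
T=wristT();wr=cams.capture('wrist');sc=cams.capture('scene');tp=cams.capture('top')
# rectify tray interior (tray frame) from each cam at z=15; print coarse class map, 5 mm cells
c=np.array([486,54.7]);u=np.array([.08,.997]);v=np.array([.997,-.08])
def proj(P,n,T=None):
    i=cams.camera_info(n);T=np.array(i['world_from_camera']) if T is None else T
    q=(np.c_[P,np.ones(len(P))]@np.linalg.inv(T).T);x,y=q[:,0]/-q[:,2],q[:,1]/q[:,2];f=1+i['k1']*(x*x+y*y)
    K=i['intrinsics'];return K[0][0]*x*f+K[0][2],K[1][1]*y*f+K[1][2]
def cls(p):
    r,g,b=p.astype(int)
    if r>120 and g<80: return 'R'
    if b-r>40: return 'b'
    if g-r>20 and g-b>0:return 'G'
    m=(r+g+b)/3
    return '#' if m<40 else '+' if m<75 else '.' if m<130 else 'o'
for n,im,TT in(('wrist',wr,T),('scene',sc,None),('top',tp,None)):
    print(n)
    for a in range(-35,36,7):
        P=np.array([[*(c+u*l+v*a),8] for l in range(-120,121,4)]);x,y=proj(P,n,TT);x=np.round(x).astype(int);y=np.round(y).astype(int)
        print(''.join(cls(im[j,i]) if 0<=i<512 and 0<=j<384 else ' ' for i,j in zip(x,y)))
E
python3 cut2.py
```

```text
24.2333 [355.   -6.2 191.5] [0.6 1.1 0.7]
wrist
....#################++#####+++++++++++++++++++++++###RRRR   
.+bbbbbbbbbbbbbbbbbbbbbbbbbbbbbbbbbbbbbbbbbbbbbbbbbb++RRRR   
bbbbbbbbbbbbbbbbbbbbbbbbbbbbbbbbbbbbbbbbbbbbbbbbbbbbbb.RRR   
bbb..........................++++++++++.......G..o.....RRR   
bbb.......................++..oo.o..Gbbbbbbbbbbbbbb.oo..oo   
bbb.......................ooooooooooo..oooooooooo.G.oo...o   
bbb.......................+.oooooooo.+++.ooooooooooooo...o   
bbb.......................ooo......oGbbbG....o.ooooooo...o   
bbb......................oooooooooooooGGbbbbbGGGGG.ooo...o   
bbb+b+bb+bb+bbbb+b+bbbb+bbbbbbbbbbbbbbbbbbbbbbbbbbbbbbb++o   
bbbbbbbbbbbbbbbbbbbbbbbbbbbbbbbbbbbbbbbbbbbbbbbbbbbbbbb++o   
scene
.bb##bbbbb###bbb++bbb+bb#bbb++bb++b+++bbbb+++++bbbbbb#bb+#+..
bbbbbbbbbbbbbbbbbbbbbbbbbbbbbbbbbbbbbbbbbbbbbbbbbbbbbbbbbb..o
bbbbbbbbbbbbbbbbbbbbbbbbbbbbbbbbbbbbbbbbbbbbbbbbbbbbbbbbbbbbb
bbbbbbbbbbbbbbbbbbbbbbbbbbbbbbbbbbbbbbbbbbbbbbbbbbbbbbbbbbbbb
bbbbbbbbbbbbbbbbb.bbb.bbb.bbb#bbobbbbbbbbbbbbbbbbbbbbbbbbbbbb
bbbbbbbbbbb................+..ooooooooooGbbbbbbbbbbbbb
[... 303 characters left out ...]
bbbbbbbbbbbbbb
top
...++++####+++######+++++####bb++++++bbb++++++bb++++RRRRRRRRR
.bbb........b.......bb.b...bbbbb..bbbbbbb.bbbbbbbb...oooooooo
............................oo.........oooo...o........oooooo
..........................+....ooo...GGGbbbbbbbbbbG....oooooo
.+........................oooooooooooG...........GGooo.oooooo
.++........................oooooooooooo.oooooooooooooo.oooooo
..+..............................o..GbGG.oooooooooooo..oooooo
.b+.......................oooooooooo.GGGbbbGG.GGGGoooo.oooooo
..........................oooooooooooooo.G.GGbbbbG.ooo.oooooo
.bbbbbbbbbbbbbbbbbbbbbbbbbbbbbbbbbbbbbbbbbbbbbbbbbbbooooooooo
o..+++++++#+#++#######+#++++++++++++++++++++++++++++RRRRR.RRR
```

```bash
cat > cut3.py <<'E'
import sys
exec(open('cut2.py').read().split('for n,im')[0])
th=float(sys.argv[1]) if len(sys.argv)>1 else .68
pv=np.array([498,227]);us=np.array([.073,.997]);vs=np.array([.997,-.073])
def show(nm,im,n,TT,f,ls,as_):
    print(nm)
    for a in as_:
        x,y=proj(np.array([f(l,a) for l in ls]),n,TT);x=np.round(x).astype(int);y=np.round(y).astype(int);o=''
        for i,j in zip(x,y):
            if not(0<=i<512 and 0<=j<384): o+=' ';continue
            r,g,b=im[j,i].astype(int)
            o+='R' if r>120 and g<80 else 'b' if b-r>60 and b-g>20 else 'G' if g-r>20 else str(min(9,int((r+g+b)/3)//26))
        print(o)
def ft(l,a):
    y,z=l*np.cos(th)+6*np.sin(th)*-1,100+6*np.cos(th)+l*np.sin(th);return [*(pv+us*y+vs*a),z]
show('trough top',tp,'top',None,ft,range(-100,150,4),range(-24,25,4))
show('trough scene',sc,'scene',None,ft,range(-100,150,4),range(-24,25,4))
fr=lambda l,a:[*(c+u*l+v*a),9]
show('tray wrist',wr,'wrist',T,fr,range(-50,113,2),range(-28,29,3))
E
python3 cut3.py
```

```text
24.3833 [357.2  -1.2 191.5] [0.4 0.  0.3]
trough top
5555556666666666666566666556676656667666677556667656677566677RR
3566677767767777766777776577666657776666766556665656666555557RR
3478888888888888888888888888788888888888888888788877788776556RR
44888888888888888888888888888888888888888888888888888888865554R
4468888888888888888888888888888888888888888888888888888876556RR
4468888888888888888888888888888888888888888888888888888876567RR
4578888888888888888888888888888888888888888888888888888886556RR
4578888888888888888888888888888888888888888888888888888886555RR
4678888888888888888888888888888888888888888888888888888886555RR
4678888888888888888888888888888888888888888888888888888887567RR
4488888888888888888888888888888888888888888888888888888877556RR
4477788887888888888878888888888888888888888888888888888886556RR
5567776677776677766777767777677777777777777777777777777776555RR
trough scene
bb54RRRRRRRRR66666666666666655211110044666521111111236666666454
b565RRRR6RRRR46566667666566553111111101326411111146556666666676
bb9888889888789898889797899544411111111111111111299797999998877
b898888888
[... 1517 characters left out ...]
555555555555555555555555554333346666
3333333333333333213567777777776666665444332224555555555555555555555555554333346666
33333333333333333222256777777776777764GG111123455555555555555555555555554333346666
3333333333333333334433333455566666777GGGGGGG34555555555555555555555555553333346666
3333333333333333345555444444444444555GGGGGGGGGG34434555555555555555555554333346666
33333333333333333455555555555555555555GGGGGGGGGGGGGGG34444444443445555554333346666
33333333333333334455555555555555555555544GGGGGGGGGGGGGGGGGGGGGGGG45455554333335666
33333333333333334555554555555555555555555544GGGGGGGGGGGGGGGGGGGGGG4555454333335666
2222222222222222334433344333433344333443334333GGGGGGGGGGGGGGGGGGGGG333433322236666
```

Request:
carry_out([
  [-0.3, 2.8, 0, 0],
  [-0.3, 3, 0, 0],
  [-0.3, 3, 0, 0],
  [0, 3, 0, 0],
  [0, 0, 0, 0],
  [0, 0, 0, 0],
])

```text
clock: 25.03
position: [475.8, -16.9, 191.0]
tool_rot: [-3.141, -0.0, 1.502]
contact_force: [-1.1, -0.6, 0.2]
opening: 0.003
finger_force: 0.0
```

```bash
cat > cut4.py <<'E'
from h import *
exec(open('cut2.py').read().split('for n,im')[0].split('\n',1)[1])
print(s['clock'],np.round(s['position']))
np.save('wr.npy',wr);np.save('wrT.npy',T)
for nm,im,n,TT in(('wrist',wr,'wrist',T),('scene',sc,'scene',None)):
  print(nm)
  for a in np.arange(-34,35,2.5):
    P=np.array([[*(c+u*l+v*a),9] for l in np.arange(-112,113,2)]);x,y=proj(P,n,TT);o=''
    for i,j in zip(np.round(x).astype(int),np.round(y).astype(int)):
        if not(0<=i<512 and 0<=j<384): o+=' ';continue
        r,g,b=im[j,i].astype(int)
        o+='R' if r>120 and g<80 else '~' if b-r>40 and b-g>15 else 'G' if g-r>20 else '0123456789abcdefghij'[int((r+g+b)/3)//13]
    print(o)
E
python3 cut4.py
```

```text
25.0333 [475.8 -16.9 191. ] [-1.1 -0.6  0.2]
25.0333 [476. -17. 191.]
wrist
aa863332223322222333333333223232223222222222222222222222222222233222232222222222222222222222222222222222445566   
9976~~~~~~~~~~~~~~~~~~~~~~~~~~~~~~~~~~~~~~~~~~~~~~~~~~~~~~~~~~~~~~~~~~~~~~~~~~~~~~~~~~~~~~~~~~~~~~~~~~~~788888   
~~~~~~~~~~~~~~~~~~~~~~~~~~~~~~~~~~~~~~~~~~~~~~~~~~~~~~~~~~~~~~~~~~~~~~~~~~~~~~~~~~~~~~~~~~~~~~~~~~~~~~~~~55567   
~~555555555555555555555555555555665665565666656666666666556665555555555555555555555555554555555555555555556557   
~5666666666666666666666666666666666666666666666666666666666666666666666666666666667666666666666666666666666668   
~5666666666666666666666666666666666666666666666666666666666666667766666666666666666666666666666666666666666668   
~5666666666666666666666666666666666666666666666666666666666665557644445566666666666666666666666666666666666668   
~56666666666666666666666666666666666666666666666666665544444433333322333345655GGGGGGGGGGGGGGG56666666666666668   
~5666666666666666666666666666666666666666666666666543333334444443333333GGGGGGGGGGGGGGGGGGGGGGGGGG6666666666667  
[... 4665 characters left out ...]
bbbbb8555~~~~~~~
~~~~~~~~~~~~~~~~~556667666666666666676666666666666555cbabbabbbbbbbbddaaa9baaaGGGGGGGGGGGGG44G999aaa99999956~~~~~~
~~~~~~~~~~~~~~~~555556~7~6666~66556~~766~66~66666~~5~ccbaaaaaaa999999daaa~bbaaaGGGGGGGGGGGGGGGG888GGGGGG9556~~~~~
~~~~~~~~~~~~~~~~~~~~5~~~~~~~~~~~~~~~~~~6~~~~~~~~~~~~~~~~b~~~~~~~~~~~9~~a~~~~~~~~~GGGGGGGGGGGGGGGGGGGGGGGGG5~~~~~~
~~~~~~~~~~~~~~~~~~~~~~~~~~~~~~~~~~~~~~~~~~~~~~~~~~~~~~~~~~~~~~~~~~~~~~~~~~~~~~~~~~~~~~GGGGGGGGGGGGGGGGGGGGG~~~~~~
~~~~~~~~~~~~~~~~~~~~~~~~~~~~~~~~~~~~~~~~~~~~~~~~~~~~~~~~~~~~~~~~~~~~~~~~~~~~~~~~~~~~~~~~G~~GGGGGGGGGGGGGGGGG~~~~~
00~~~~~~~~~~~~~~~~~~~~~~~~~~~~~~~~~~~~~~~~~~~~~~~~~~~~~~~~~~~~~~~~~~~~~~~~~~~~~~~~~~~~~~~~~~~GG~GGGGGGGGG~~G~~~~~
```

```bash
cat > cut5.py <<'E'
import sys
exec(open('cut2.py').read().split('for n,im')[0])
pv=np.array([498,227]);us=np.array([.073,.997]);vs=np.array([.997,-.073])
def show(nm,im,n,TT,th,ls,as_):
    print(nm)
    for a in as_:
        P=[]
        for l in ls:
            y,z=l*np.cos(th)-6*np.sin(th),100+6*np.cos(th)+l*np.sin(th);P.append([*(pv+us*y+vs*a),z])
        x,y=proj(np.array(P),n,TT);o=''
        for i,j in zip(np.round(x).astype(int),np.round(y).astype(int)):
            if not(0<=i<512 and 0<=j<384): o+=' ';continue
            r,g,b=im[j,i].astype(int)
            o+='R' if r>120 and g<80 else 'G' if g-r>20 else '0123456789abcdefghij'[int((r+g+b)/3)//13]
        print(o)
L=np.arange(-100,150,2.5);A=np.arange(-26,27,3)
show('top0',cv2.imread('pics/top0.png')[:,:,::-1],'top',None,0,L,A)
show('top8',cv2.imread('pics/top8.png')[:,:,::-1],'top',None,.4,L,A)
d=np.abs(tp.astype(int)-cv2.imread('pics/top0.png')[:,:,::-1].astype(int)).max(2)>45
nn,lab,st,ce=cv2.connectedComponentsWithStats(d.astype(np.uint8))
for k in range(1,nn):
    if st[k][4]>25: print(st[k],ce[k].round())
E
python3 cut5.py
```

```text
25.1833 [472.8 -17.  191. ] [-0.3 -0.1 -0.2]
top0
2348beeeeffffeedddefgggffffeeeddffffffffffedeffgfgfeeeeeeegggggfeeeeddegggggffeeddeeggggfefedddddggf
238dgfeeeeeeeeddgggghhgfeeeeegggfeeeedeedddddeeeeeeeddefgggfeeeeddeeedeeedddddeeeffgfeddcdeeeegeedcb
25aghhgggggggiiiiiiiiihhggiiiiihhggggggggfffffffffggghhhhhhggfgfffhgfffffffffffggfffecbaaabcGGbcedb8
36cgiiiiiiiiiiiiiiiiiiiiiiiiiiiihhhhhfffeeeeeeeefgfhhiiiiiihhhhiiiihhhhhhhhhggfdGGGGGGGGGGGGGGGGfffd
27dhiiiiiiiiiiiiiiiiiiiihihiiihhgg9898988888899667adfhiiiiiiiiiiiiiiiiiiiigeGGGGGGGGGGGGGGGGGGGGGGeb
38ehiiiiiiiiiiiiiihhggggggggggf97655566788877dcba878bfhiiiiiihihhhhhiiihhgdGGGGGGGGGeddddddddcGGGfgb
38fhiiiiiiiiiiiiihgeeeedddddcba9999aaabdeehhhhhgfec9aghiiiihhghhhhhhhggggfcGGGGGGGhhhhhhhhhhhhfhghgb
38fiiiiiiiiiiiiihfccdddcbbbbbdeffffeefgiiiiiiiiihhgfhiiiihgggfghhhhggffffggeGeehhhiiiiiiiiiiiiiihhgb
38fiiiiiiiiiiiiihgdccddbaaabceghhhhgghiiiiiiiiiiiiiiiiiihedeffggggggfeffgggghiiiiiiiiiiiiiiiiiiiihga
238hiiiiiiiiiiiiigeddccccbbbcceghhefghhiiiiiiiiiiihhhiiiihdcfgggggffeeffggghhhhiiiiiiiiiiiiiiiiiihfa
239fhiiiiiiiiiiiiiihgfdddcddddc98899cefg
[... 2206 characters left out ...]
7899999bbbbbbdghhhhhhhhhhhhhhhhgfcbGdbGGGGGGGGGGGGGGGbfhhhhhhhhhhhhhhhhhheccdgcRR
66665555555555566679abbbbbbbbbbbdghhhhhhhhhhhhhhhhhhfhhgfdbGGGGGGGGGGGGbghhhhhhhhhhhhhhhhhhhhebdgcRR
5655555567777888889aabbaaabbbbbbcefgghhhhhggghhhhhhgghhhggfeegedcbabdegghhhhhhhhhhhhhhhhhhhhhecbeaRR
55555555789899aaaaaaaaaaaaaaaaaabcceeffgffffeffgggfffffggggfffffedddfffgggggffggggghhgggggggfdcccdRR
[  199   174   186   210 18882] [294. 263.]
[154 193  12   8  60] [159. 197.]
[168 198  20   5  50] [176. 200.]
[112 200  66  30 821] [135. 214.]
[174 216  35  12 183] [191. 222.]
[ 62 264  38  15 323] [ 77. 272.]
[244 303  13  17 115] [249. 310.]
[232 307   7  22 120] [235. 316.]
[  0 360  28  24 496] [ 12. 372.]
```

The black cutters' head shows as slightly brighter pixels at l≈−50..−26 and their dark handles at −18..34, under the green ones. The trough floor is uniformly empty, so both are in the tray. Now the rear ledge.

```bash
python3 - <<'E'
from h import *; from plan import plan
im=cams.capture('top').astype(int);r,g,b=im[...,0],im[...,1],im[...,2]
blobs((r>120)&(g<80)&(b<80),225,(100,190,160,255),5)
pv=np.array([498,227.]);u=np.array([.073,.997])
P=lambda th,dz,n:(*(pv+u*(164*np.cos(th)-28*np.sin(th))),100+28*np.cos(th)+164*np.sin(th)-34+dz,1.497,n)
plan([(485,80,255,1.497,4),(505,330,255,1.497,10),P(.68,10,4)])
print(P(.68,10,1));print('press')
st=P(.68,10,1)[:4]
plan([P(.68,-2,3)]+[P(t,-2,2) for t in (.6,.5,.4,.3,.2,.1,.05)],start=st)
E
```

```text
(119, 201, 15, 26) c [506.5 338.3] wh [28.1 53.7] a 84.9 corners [[479.0, 327.0], [532.0, 322.0], [534.0, 350.0], [481.0, 355.0]]
[[2.47,0.11,-1.58,0.0],[2.47,0.11,-1.59,0.001],[2.46,0.1,-1.58,-0.0],[2.47,0.11,-1.58,0.0],[2.51,0.02,-0.0,0.0],[2.51,0.01,-0.0,0.0],[2.5,0.02,-0.0,0.0],[2.51,0.01,-0.0,0.0],[2.51,0.02,-0.0,0.0],[2.51,0.01,-0.0,0.0],[2.51,0.02,-0.0,0.0],[2.51,0.02,-0.0,0.0],[2.5,0.01,-0.0,0.0],[2.51,0.02,-0.0,0.0],[0.17,0.01,1.35,0.0],[0.16,0.02,1.35,0.0],[0.17,0.01,1.36,0.0],[0.17,0.01,1.35,0.0]]
end [506.019, 336.628, 200.877, 1.497]
(np.float64(506.02384764779237), np.float64(336.5859740390272), np.float64(200.89409206405483), 1.497, 1)
press
[[0.0,0.0,0.4,-0.0],[0.0,0.0,0.4,-0.0],[0.0,0.0,0.4,-0.0],[0.48,-0.0,0.46,-0.0],[0.48,-0.0,0.46,-0.0],[0.55,-0.0,0.62,-0.0],[0.55,-0.0,0.63,-0.0],[0.48,-0.0,0.68,-0.0],[0.48,-0.0,0.67,-0.0],[0.41,-0.0,0.72,-0.0],[0.42,-0.0,0.73,-0.0],[0.34,-0.0,0.76,-0.0],[0.33,-0.0,0.76,-0.0],[0.26,-0.0,0.79,-0.0],[0.27,-0.0,0.79,-0.0],[0.1,-0.0,0.4,-0.0],[0.1,-0.0,0.4,-0.0]]
end [509.895, 388.943, 100.194, 1.497]
```

The ledge measures (506.5,338), which matches the geometry for a fully tipped trough.

Request:
carry_out([
  [2.5, 0.1, -1.6, 0],
  [2.5, 0.1, -1.6, 0],
  [2.5, 0.1, -1.6, 0],
  [2.4, 0.1, -1.6, 0],
  [2.5, 0, 0, 0],
  [2.5, 0, 0, 0],
  [2.5, 0.1, 0, 0],
  [2.5, 0, 0, 0],
  [2.5, 0, 0, 0],
  [2.5, 0, 0, 0],
  [2.5, 0.1, 0, 0],
  [2.5, 0, 0, 0],
  [2.5, 0, 0, 0],
  [2.5, 0, 0, 0],
  [0.2, 0, 1.3, 0],
  [0.2, 0, 1.3, 0],
  [0.2, 0, 1.4, 0],
  [0.1, 0, 1.4, 0],
  [0, 0, 0, 0],
  [0, 0, 0, 0],
])

```text
clock: 27.05
position: [505.5, 335.6, 201.1]
tool_rot: [-3.14, 0.001, 1.498]
contact_force: [0.8, -0.4, 0.6]
opening: -0.002
finger_force: 0.0
```

Request:
carry_out([
  [0, 0, 0.4, 0],
  [0, 0, 0.4, 0],
  [0, 0, 0.4, 0],
  [0.48, 0, 0.46, 0],
  [0.48, 0, 0.46, 0],
  [0.55, 0, 0.62, 0],
  [0.55, 0, 0.63, 0],
  [0.48, 0, 0.68, 0],
  [0.48, 0, 0.67, 0],
  [0, 0, 0, 0],
])

```text
clock: 27.88
position: [507.4, 366.9, 152.3]
tool_rot: [-3.139, 0.001, 1.499]
contact_force: [-0.0, -0.1, -0.8]
opening: 0.001
finger_force: 0.0
```

Request:
carry_out([
  [0.41, 0, 0.72, 0],
  [0.42, 0, 0.73, 0],
  [0.34, 0, 0.76, 0],
  [0.33, 0, 0.76, 0],
  [0.26, 0, 0.79, 0],
  [0.27, 0, 0.79, 0],
  [0.1, 0, 0.4, 0],
  [0.1, 0, 0.3, 0],
  [0, 0, 0.2, 0],
  [0, 0, 0.2, 0],
  [0, 0, 0, 0],
])

```text
clock: 28.8
position: [510.1, 388.3, 97.7]
tool_rot: [-3.141, 0.0, 1.498]
contact_force: [-0.3, -0.4, -0.6]
opening: -0.002
finger_force: 0.0
```

```bash
cat > red.py <<'E'
from h import *
s=ctrl.state();print(s['clock'],np.round(s['position'],1),np.round(s['contact_force'],1))
a=cams.capture('top').astype(int);r,g,b=a[...,0],a[...,1],a[...,2]
print('top');blobs((r>120)&(g<80)&(b<80),128,(100,190,235,255),5)
a=cams.capture('scene').astype(int);r,g,b=a[...,0],a[...,1],a[...,2]
print('scene');blobs((r>120)&(g<80)&(b<80),128,(140,120,250,220),5,'scene')
E
python3 red.py
```

```text
28.8 [510.1 388.3  97.7] [-0.3 -0.4 -0.6]
top
(205, 236, 19, 14) c [445.5 155.8] wh [41.7 29.9] a 83.0 corners [[428.0, 137.0], [458.0, 133.0], [463.0, 175.0], [433.0, 178.0]]
(117, 219, 7, 8) c [493.3 386.9] wh [17.1 15. ] a 0.3 corners [[485.0, 394.0], [485.0, 379.0], [502.0, 379.0], [502.0, 394.0]]
(119, 205, 7, 9) c [529.  380.5] wh [22.1 13. ] a 40.9 corners [[516.0, 378.0], [525.0, 368.0], [542.0, 383.0], [533.0, 393.0]]
(209, 200, 18, 12) c [535.1 147.9] wh [41.5 26.9] a 89.9 corners [[522.0, 127.0], [548.0, 127.0], [549.0, 169.0], [522.0, 169.0]]
scene
(187, 193, 18, 9) c [443.9 147.5] wh [46.5 31.2] a 86.2 corners [[427.0, 125.0], [458.0, 123.0], [461.0, 170.0], [430.0, 172.0]]
(217, 185, 16, 8) c [532.7 140.4] wh [48.3 30. ] a 81.3 corners [[514.0, 119.0], [544.0, 114.0], [551.0, 162.0], [522.0, 166.0]]
```

Nearly level (ears 1 px below their original height). I'll press on gently until the stop shows up as force.

Request:
carry_out([
  [0, 0, 0.2, 0],
  [0, 0, 0.2, 0],
  [0.1, 0, 0.2, 0],
  [0, 0, 0.1, 0],
  [0, 0, 0.1, 0],
  [0, 0, 0, 0],
])

```text
clock: 29.4
position: [510.4, 389.4, 91.4]
tool_rot: [3.141, -0.0, 1.498]
contact_force: [-1.2, -1.3, 7.9]
opening: 0.002
finger_force: 4.1
```

Request:
carry_out([
  [0, 0, 0.1, 0],
  [0, 0, 0.1, 0],
  [0, 0, 0, 0],
  [0, 0, -0.3, 0],
  [0, 0, -1, 0],
  [0, 0, -2, 0],
  [0, 0, -3, 0],
  [0, 0, -4, 0],
  [0, 0, -4, 0],
  [-2, -3, 0, 0],
  [-2, -4, 0, 0],
  [0, -4, 0, 0],
  [0, 0, 0, 0],
])

```text
clock: 30.48
position: [391.3, 356.7, 230.4]
tool_rot: [-3.132, 0.004, 1.5]
contact_force: [-0.6, -1.1, 0.2]
opening: 0.001
finger_force: 0.0
```

```bash
python3 red.py; python3 - <<'E'
from h import *
a=cams.capture('top').astype(int);r,g,b=a[...,0],a[...,1],a[...,2]
print('cover');blobs(a.min(2)>150,27,(205,150,310,205))
print('tray');blobs((b>70)&(b-r>30)&(b-g>10),36,(215,200,305,260),20)
print('green');blobs((g-r>25)&(g>50),15,(215,205,300,255),5)
E
```

```text
30.4833 [391.3 356.7 230.4] [-0.6 -1.1  0.2]
top
(206, 236, 17, 13) c [446.7 155.2] wh [38.4 26.7] a 86.0 corners [[432.0, 137.0], [459.0, 135.0], [461.0, 173.0], [435.0, 175.0]]
(113, 205, 12, 22) c [510.5 391.3] wh [51.7 27.6] a 0.0 corners [[485.0, 405.0], [485.0, 377.0], [536.0, 377.0], [536.0, 405.0]]
(208, 200, 19, 12) c [535.6 148.6] wh [43.9 26.6] a 84.8 corners [[520.0, 128.0], [547.0, 126.0], [551.0, 169.0], [524.0, 172.0]]
scene
(187, 192, 17, 8) c [446.7 152.3] wh [41.9 31.2] a 84.7 corners [[429.0, 133.0], [460.0, 130.0], [464.0, 172.0], [433.0, 175.0]]
(218, 184, 15, 8) c [536.4 146.5] wh [44.6 30.4] a 82.1 corners [[518.0, 126.0], [548.0, 122.0], [554.0, 167.0], [524.0, 171.0]]
(171, 163, 13, 4) c [521.5 389.1] wh [28.5 26.1] a 2.5 corners [[507.0, 402.0], [508.0, 375.0], [536.0, 377.0], [535.0, 403.0]]
cover
(219, 174, 86, 26) c [597.8  39.1] wh [232.5  68.9] a 89.1 corners [[562.0, -77.0], [631.0, -78.0], [634.0, 155.0], [565.0, 156.0]]
(271, 150, 21, 15) c [681.2 -15.4] wh [39.7 55.4] a 0.0 corners [[661.0, 12.0], [661.0, -43.0], [701.0, -43.0], [701.0, 12.0]]
(232,
[... 575 characters left out ...]
ers [[457.0, 76.0], [460.0, 76.0], [460.0, 95.0], [457.0, 95.0]]
(226, 229, 21, 5) c [477.6 108.2] wh [54.6 10.6] a 86.6 corners [[471.0, 81.0], [481.0, 81.0], [485.0, 135.0], [474.0, 136.0]]
(285, 220, 11, 2) c [507.  -38.5] wh [27.2  2.7] a 89.8 corners [[506.0, -52.0], [508.0, -52.0], [508.0, -25.0], [506.0, -25.0]]
(270, 219, 12, 2) c [509.8   0.9] wh [29.9  2.7] a 89.9 corners [[508.0, -14.0], [511.0, -14.0], [511.0, 16.0], [508.0, 16.0]]
(258, 218, 11, 2) c [512.6  34.9] wh [27.2  2.7] a 89.9 corners [[511.0, 21.0], [514.0, 21.0], [514.0, 49.0], [511.0, 49.0]]
(228, 215, 28, 12) c [506.6  94.5] wh [73.7 26.6] a 85.1 corners [[490.0, 59.0], [517.0, 57.0], [523.0, 130.0], [496.0, 132.0]]
```

The trough is level again, with the ear pixels back where they started. The tray, cover and jars are in place, and the robot is clear of everything.

```bash
python3 -c "
from workcell import ctrl
print(ctrl.finish_job())"
```

```text
the job is handed in; nothing more can be done
None
```

I handed the job in at about 30 s of the 64 s; no verdict came back. By camera measurement the cover stands aside on its underside, the tray is about 5 mm from the mat mark, the trough is empty and level again, and the jars did not move. The green cutters are clearly in the tray. The black ones appear to lie under them, which I inferred from pixel maps because my 10 picture views were used up.

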